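# Restore the still life on its chalk outlines

## Robot

A 6-joint arm with a two-finger parallel gripper is mounted at the origin on the work surface. World frame = base frame: x ahead of the robot, y to its left, z up, the work surface at z = 0. Lengths are in m, angles in degrees, forces in N, time in s.
With the tool pointing down it reaches from about 0.4 to 0.825 m from the base axis. Payload 7 kg.
Tool frame: the origin (TCP) lies at the very end of the fingers, on their centre line; the grasp point (between the pads) lies 19 mm behind it; z points along the fingers, x is the direction in which the jaws open and shut, and the axes are right-handed (so a half turn about z gives the same grasp; the last joint's range is limited). The gripper opens to 88 mm and grips with 3 to 60 N. Pads are 19 mm wide; open, the fingers measure 130 mm over their backs; the gripper's body (78 mm by 193 mm) begins 47 mm behind the grasp point.
Start: joints at [-56.488, 20.546, 0.682, 0, -70.136, -16.507], TCP at [0.197, -0.645, 0.206] pointing down, gripper open.
Joint ranges: [-176.03, 176.03], [-82.01, 121.73], [-58.28, 71.71], [-173.87, 95.51], [-174.79, -0.11], [-173.66, 173.66]. Speed limits (degrees/s): [136.94, 136.94, 172.46, 180, 180, 180].

## Interface

Orientations are given as [roll, pitch, yaw] about the fixed x, y, z axes, in that order (R = Rz(yaw) Ry(pitch) Rx(roll)).
In Python, from plant import get_state, optics, order, finder gives the robot as it stands.
- The arm moves only by the shell command python3 -m crank 'ROWS' [FORCE]. ROWS is JSON, a list of rows, each an object of numbers: "dx", "dy", "dz": the shift along the tool's x, y, z in mm; "wx", "wy", "wz": the turn, a rotation vector about the tool's x, y, z in degrees; "hand": the opening in per cent of the stroke, from 0 (shut) to 100 (fully open). A call has 1 to 10 rows; each row shifts and turns the commanded pose from where the row before left it, along the tool's axes as they then stand; what a row does not reach is not made up. A row lasts 1/8 s, in which the tool goes at most 62.5 mm and 10.7 degrees, less where a joint would pass 70% of its speed; a pose out of reach is approached as far as the arm can. A call is refused whole if a number of a shift passes 62.5 or a number of a turn 10.7, either way. A call with a gripper value outside its range is refused whole. The fingers move at their own pace and stop on an object; FORCE is the grip in N (left out, the last holds). Time passes only in rows, so rows that do not move let the fingers close. It gives the time, the measured TCP pose, the force and the opening at its end, in the units of the state.
- get_state(): the state, without advancing time (a new reading comes with each control period).
- optics.capture(name): name is "scene" or "side" or "wrist"; returns the picture (400x640x3 uint8, blue, green, red); there is no depth.
- optics.calibration(name): a dict with "intrinsics" (3x3 intrinsics, pixels), "k1" (the pictures are not rectified: a ray, as slopes to the right and down, at radius r is drawn at 1 + k1 r^2 times it, then the intrinsics apply), "R" (3x3) and "t" (3): a world point X has camera coordinates R X + t; the wrist camera has in their place "T_tool_cam" (4x4, takes a point from camera to tool coordinates, whose origin is the TCP and whose axes are the tool frame's). Camera axes: x right, y down, z forward; pixel columns grow to the right and rows downward; lengths in m; the calibration is good to about 2 mm. A picture is of the moment at which its call begins: read the wrist's pose just before it. calibration takes no time and is no camera call.
- order.close_job(): hands the job in, once; it reports no verdict.
Trained networks look in the newest picture that a camera, given by its name, has taken for a name from the list of things; names that differ only in an ending like _2 or _b are one class to them, and where a whole thing is asked for, a point or a joint stands for the part that bears it (a point fixed in the world has none). Each returns a list of dicts, best first, with "conf" (0 to 1); they miss things now and then, are a little off and sometimes report something else, mostly with a low value. They report only what shows in the picture. A call takes as long as a camera call. They do not tell look-alikes from the thing itself.
- finder.masks_of(thing, camera): "mask" (400x640 bool, what is visible of it) and "rect" ([centre column, centre row, width, height] in pixels, round what is visible of it).
- finder.place_of(thing, camera): "centre" ([column, row] in pixels: a listed point, or the origin of a listed thing).
The state is a dict: "time_s": time; "joints": joint angles; "qd": joint speeds; "joint_torque": joint torques, N m; "tcp_pos": TCP position; "eef_rot": TCP orientation; "contact_force": force on the tool from outside, world axes, zero at the start; "moment": the same for the moment, N m; "gripper_width": finger opening in m.
Only numpy, scipy, OpenCV 4.12 (cv2) and the standard library are available. Lean on these libraries where they do the work, as an engineer would, in place of code of your own. Each camera call takes 0.05 s, during which the arm holds its last target.

## Task

The still life was taken off the dark stage board and set aside on the cardboard: put all four objects back so that I can go on painting. Stand the bottle, the candlestick, the square jar and the wooden box each upright and squarely on the chalk outline that was traced round its own foot, filling it in place and direction. Set them down gently without dropping or toppling any, and leave the brush pot and the paint tin where they are.

Things in the scene. Friction and masses are not known exactly. Their poses are not given: they have to be found in the camera images.
- bottle_center (a point): Cream-white glazed stoneware bottle vase, loose, upright, 120 high, about 320 g. Round body of diameter 58 (54 at the very foot) up to 50 above its foot, shoulder narrowing to a round neck of diameter 24 between 88 and 110 above the foot, lip of diameter 29 on top. Easiest taken by the neck: a gripper lowered round the body may meet the lip. The point is on its axis half-way up, 60 above its foot; z is up, x and y have no meaning (round). (sizes in mm)
- candlestick_center (a point): Low brass candlestick, loose, upright, 80 high, about 400 g. Round foot of diameter 96, 4 thick at its rim and sloping up to 18 at the stem; slender round stem of diameter 20 between 24 and 56 above the underside; above it a small drip pan of diameter 38 (61 to 66 high) and a socket of diameter 26. The point is on its axis half-way up, 40 above its underside, in the middle of the stem; z is up, x and y have no meaning (round). (sizes in mm)
- jar_center (a point): Square blue-glazed ceramic jar with a round cork stopper, loose, upright, 80 high in all, about 280 g. Square body 54 x 54 with flat sides up to 62 above its foot, then a round collar of diameter 42 and the cork of diameter 38. The point is on its axis half-way up, 40 above its foot; z is up, x and y are square to its sides (all four sides alike). (sizes in mm)
- box_center (a point): Closed oblong wooden box with small brass clasp and hinges (lid does not open), loose, lying flat, 110 long x 52 wide x 45 high, about 160 g. The point is its centre, 22.5 above its underside; x runs along its length, y across its width, z up. Either way round is right. (sizes in mm)
- outline_small_round: Chalk line on the dark board: circle of diameter 62, the traced foot of the bottle. Origin at its centre, on the board's top (12 above the table); z up. The line is 3.6 wide, flat, and can be stood on. (sizes in mm)
- outline_large_round: Chalk line on the dark board: circle of diameter 100, the traced foot of the candlestick. Origin at its centre, on the board's top (12 above the table); z up. (sizes in mm)
- outline_square: Chalk line on the dark board: square 58 x 58, the traced foot of the square jar. Origin at its centre, on the board's top (12 above the table); x and y square to its sides, z up. (sizes in mm)
- outline_oblong: Chalk line on the dark board: rectangle 114 x 56, the traced foot of the wooden box. Origin at its centre, on the board's top (12 above the table); x along its long side, y along its short side, z up. All four outlines lie on one plywood board painted dark grey-green, 330 x 345 and 12 thick, fixed; beside it, on the other side of the robot's middle, lies a fixed sheet of grey-brown cardboard, 330 x 345 and 4 thick, on which the four objects stand at the start. (sizes in mm)
- brush_pot_center (a point): Bystander: terracotta pot of brushes, loose, pot diameter 76 and 100 high, brushes up to about 190 high. It stands on the table beyond the work. The point is on its axis, 50 above the table. (sizes in mm)
- paint_tin_center (a point): Bystander: closed paint tin with a plain paper wrapper, loose, diameter 88, 78 high. It stands on the table beyond the work. The point is its centre, 39 above the table. (sizes in mm)
There are look-alikes about, which are no part of the job. Of the things that look like the part that bears bottle_center, the middle-sized one is meant.

How it is judged:
By the outcome, as a careful person would: the job done as asked, in the order asked, and still so for the second after the job is handed in, with the robot touching nothing.
It also fails if it takes over 120 s, if anything falls off the work surface, if the arm or the gripper's body presses on something with over 40 N, if the wrist force passes 120 N, or if a joint passes its speed limit or range.

## Working session

There is one attempt and no reset: what is moved stays moved. The work goes in short steps, Python scripts to look and compute and a shell command to move; the robot and the scene stay as the last step left them, time stands still between calls to the robot, and variables do not carry over. Pictures are saved under pics/ and viewed, and the job is handed in when it is done.

```bash
ls; mkdir -p pics; python3 - <<'E'
from plant import get_state, optics, order, finder
import cv2,numpy as np
print(get_state())
for n in ["scene","side","wrist"]:
    im=optics.capture(n); cv2.imwrite(f"pics/{n}0.png",im)
    c=optics.calibration(n); print(n,{k:np.round(v,4).tolist() for k,v in c.items()})
E
```

```text
pics
{'time_s': 0.0, 'joints': array([-5.64889922e+01,  2.05924067e+01,  6.33005300e-01, -2.19622795e-02,
       -7.01368545e+01, -1.65071294e+01]), 'qd': array([-0.01296412,  0.04188611, -0.0773713 , -0.09537996, -0.03478797,
        0.03640639]), 'joint_torque': array([ 1.10818610e-04, -5.82724214e+01,  2.93062305e+01,  6.99745148e+00,
        7.05741797e-03, -1.54878280e-04]), 'tcp_pos': array([ 0.19721557, -0.64497797,  0.20470014]), 'eef_rot': array([-1.79992442e+02, -9.81553678e-02,  1.06996392e+02]), 'contact_force': array([-0.46770504, -0.31640995,  0.36023499]), 'moment': array([-0.01117986,  0.01268113, -0.07868268]), 'gripper_width': 0.08772225618921681}
scene {'intrinsics': [[506.0907, 0.0, 321.6347], [0.0, 506.0907, 196.7795], [0.0, 0.0, 1.0]], 'k1': -0.131, 'R': [[0.8335, 0.5521, -0.0216], [0.3527, -0.5617, -0.7484], [-0.4253, 0.6162, -0.6629]], 't': [-0.5522, -0.1202, 1.6728]}
side {'intrinsics': [[490.4004, 0.0, 320.1439], [0.0, 490.4004, 198.2004], [0.0, 0.0, 1.0]], 'k1': -0.002, 'R': [[0.6956, -0.7179, 0.0268], [-0.3266, -0.3492, -0.8783], [0.6399, 0.6022, -0.4774]], 't': [-0.3886, 0.297, 0.7522]}
wrist {'intrinsics': [[279.7235, 0.0, 317.6104], [0.0, 279.7235, 201.8225], [0.0, 0.0, 1.0]], 'k1': 0.003, 'T_tool_cam': [[1.0, 0.0008, 0.0004, 0.0003], [-0.0009, 0.9573, 0.2891, -0.0796], [-0.0001, -0.2891, 0.9573, -0.1793], [0.0, 0.0, 0.0, 1.0]]}
```

View pics/scene0.png

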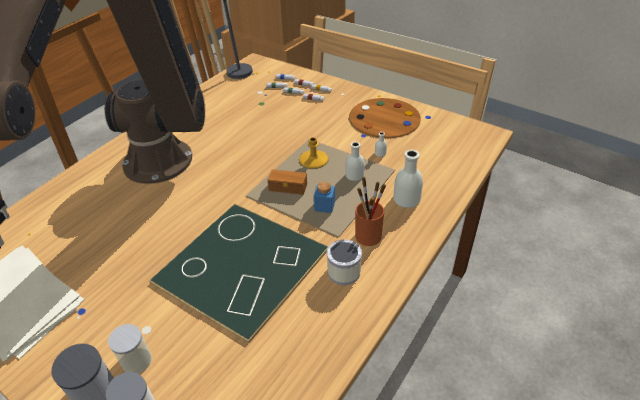

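View pics/side0.png

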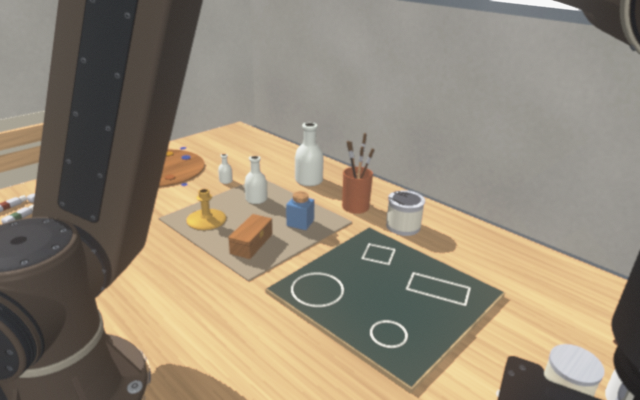

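View pics/wrist0.png

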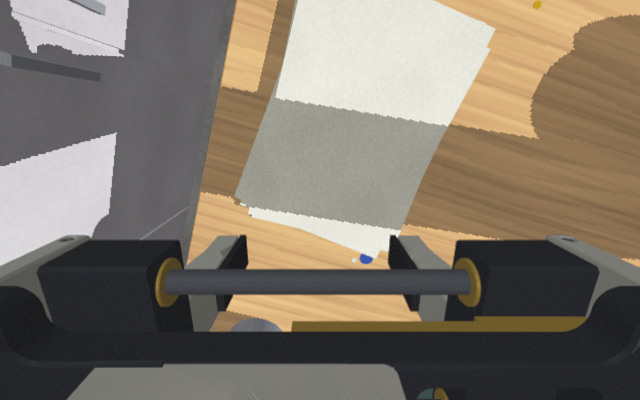

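The scene view shows the dark board in front (circles at about (236,228) and (194,267), square at (287,256), oblong at (246,295)). The four objects stand on the cardboard. Bottle candidates: small (380,146), middle (355,163) and large (408,183). The wrist camera sees only the table.

```bash
cat > h.py <<'E'
from plant import get_state, optics, order, finder
import cv2,numpy as np
from scipy.spatial.transform import Rotation as Ro
from scipy.optimize import least_squares
CAL={n:optics.calibration(n) for n in ["scene","side","wrist"]}
def extr(n,st=None):
    c=CAL[n]
    if n!="wrist": return np.array(c["R"]),np.array(c["t"])
    st=st or get_state()
    Rt=Ro.from_euler('xyz',st["eef_rot"],degrees=True).as_matrix()
    T=np.eye(4);T[:3,:3]=Rt;T[:3,3]=st["tcp_pos"]
    M=np.linalg.inv(T@np.array(c["T_tool_cam"]))
    return M[:3,:3],M[:3,3]
def proj(n,X,E=None):
    R,t=E or extr(n); c=CAL[n]
    p=np.atleast_2d(X)@R.T+t; s=p[:,:2]/p[:,2:]
    s=s*(1+c["k1"]*(s**2).sum(1,keepdims=True)); K=np.array(c["intrinsics"])
    return s@K[:2,:2].T+K[:2,2]
def ray(n,uv,E=None):
    R,t=E or extr(n); c=CAL[n];K=np.array(c["intrinsics"])
    d=np.array([c["k1"],0,0,0,0.])
    s=cv2.undistortPoints(np.array(uv,float).reshape(-1,1,2),K,d)[:,0]
    v=np.c_[s,np.ones(len(s))]@R
    return -R.T@t, v/np.linalg.norm(v,axis=1,keepdims=True)
def onz(n,uv,z,E=None):
    o,v=ray(n,uv,E); return o+v*((z-o[2])/v[:,2])[:,None]
def tri(obs): # list of (name,uv,E)
    A=np.zeros((3,3));b=np.zeros(3);L=[]
    for n,uv,E in obs:
        o,v=ray(n,uv,E);P=np.eye(3)-np.outer(v[0],v[0]);A+=P;b+=P@o;L.append((o,P))
    X=np.linalg.solve(A,b); return X,[np.linalg.norm(P@(X-o))*1000 for o,P in L]
E
python3 - <<'E'
from h import *
np.set_printoptions(precision=4,suppress=True)
for n in ["scene","side"]: optics.capture(n)
zs=dict(bottle_center=.064,candlestick_center=.044,jar_center=.044,box_center=.0265,outline_small_round=.012,outline_large_round=.012,outline_square=.012,outline_oblong=.012,brush_pot_center=.05,paint_tin_center=.039)
for k,z in zs.items():
    for n in ["scene","side"]:
        for d in finder.place_of(k,n)[:4]:
            print(k,n,round(d["conf"],2),np.round(d["centre"],1),onz(n,d["centre"],z)[0])
print(get_state()["time_s"])
E
```

```text
bottle_center scene 0.91 [356.7 160.7] [0.608  0.2787 0.064 ]
bottle_center scene 0.71 [406.9 175.5] [0.7697 0.2957 0.064 ]
bottle_center scene 0.51 [380.6 144. ] [0.6281 0.3944 0.064 ]
bottle_center side 0.74 [223.7 169.2] [0.5728 0.3764 0.064 ]
bottle_center side 0.73 [307.9 148.6] [0.8398 0.3254 0.064 ]
bottle_center side 0.59 [254.1 177.2] [0.6015 0.2835 0.064 ]
candlestick_center scene 0.97 [312.1 148.9] [0.4417 0.2794 0.044 ]
candlestick_center side 0.78 [204.8 207.1] [0.4379 0.2692 0.044 ]
jar_center scene 0.63 [325.3 197.5] [0.6068 0.1048 0.044 ]
jar_center side 0.96 [300.8 206.9] [0.6059 0.1127 0.044 ]
jar_center side 0.62 [315.9 289. ] [ 0.4111 -0.1303  0.044 ]
box_center scene 0.83 [284.9 187.2] [0.4678 0.0956 0.0265]
outline_small_round scene 0.46 [192.8 265.6] [ 0.44  -0.274  0.012]
outline_small_round side 0.59 [389.7 331.8] [ 0.4494 -0.2768  0.012 ]
outline_large_round scene 0.59 [237.5 229.3] [ 0.4523 -0.1074  0.012 ]
outline_large_round side 0.57 [317.2 289. ] [ 0.4416 -0.1049  0.012 ]
outline_square scene 0.54 [285.8 255.2] [ 0.6238 -0.1122  0.012 ]
outline_square side 0.54 [380.9 253.2] [ 0.6305 -0.1162  0.012 ]
outline_oblong side 0.72 [356.8 190.5] [0.8196 0.1139 0.012 ]
outline_oblong side 0.53 [438.1 290.6] [ 0.6104 -0.2749  0.012 ]
brush_pot_center scene 0.89 [369.2 221.9] [0.7652 0.0793 0.05  ]
brush_pot_center side 0.74 [355.7 189.8] [0.7631 0.0728 0.05  ]
brush_pot_center side 0.61 [203.  205.1] [0.4346 0.271  0.05  ]
paint_tin_center scene 0.6 [345. 263.] [ 0.7816 -0.0718  0.039 ]
paint_tin_center side 0.71 [406.4 214.8] [ 0.7701 -0.082   0.039 ]
paint_tin_center side 0.23 [302.3 207.5] [0.6127 0.1144 0.039 ]
1.25
```

```bash
python3 -m crank '[{"dz":-55,"wz":8.5},{"dz":-55,"wz":8.5},{"dx":50,"dy":35},{"dx":50,"dy":35},{"dx":50,"dy":35},{"dx":50,"dy":35},{"dx":50,"dy":35},{"dx":50,"dy":35},{"dx":50,"dy":35},{"dx":50,"dy":35}]'
python3 -m crank '[{"dx":50},{"wz":0},{"wz":0}]'
python3 - <<'E'
from h import *
s=get_state();print(s["time_s"],s["tcp_pos"],s["eef_rot"])
cv2.imwrite("pics/w1.png",optics.capture("wrist"))
E
```

```text
1.25 [ 0.19735567 -0.64546726  0.20567485] [-1.79998762e+02 -1.55027223e-03  1.07003930e+02]validation failed for argument at $[0]...
validation failed for argument at $[0]...
```

View pics/w1.png

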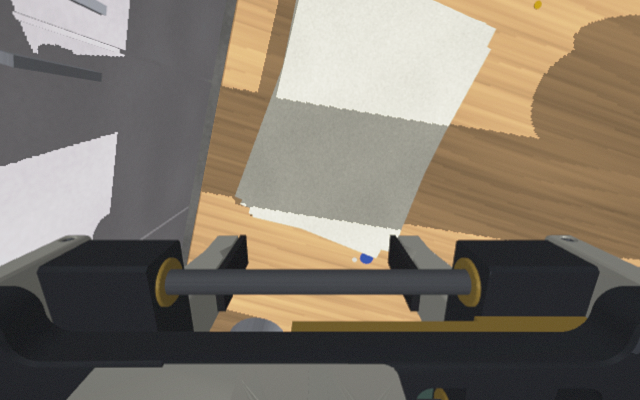

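The rows were refused and the picture is unchanged. Each row probably needs all seven numbers.

```bash
python3 -m crank '[{"dx":0,"dy":0,"dz":-55,"wx":0,"wy":0,"wz":8.5,"hand":100}]'
```

```text
time_s: 1.42
tcp_pos: [0.1966, -0.6431, 0.2563]
eef_rot: [-179.9, -0.5, 98.3]
contact_force: [1.0, -0.7, 0.8]
gripper_width: 0.0878
```

```bash
python3 -m crank '[{"dx":0,"dy":0,"dz":-55,"wx":0,"wy":0,"wz":8.5,"hand":100},{"dx":50,"dy":35,"dz":0,"wx":0,"wy":0,"wz":0,"hand":100},{"dx":50,"dy":35,"dz":0,"wx":0,"wy":0,"wz":0,"hand":100},{"dx":50,"dy":35,"dz":0,"wx":0,"wy":0,"wz":0,"hand":100},{"dx":50,"dy":35,"dz":0,"wx":0,"wy":0,"wz":0,"hand":100},{"dx":50,"dy":35,"dz":0,"wx":0,"wy":0,"wz":0,"hand":100},{"dx":50,"dy":35,"dz":0,"wx":0,"wy":0,"wz":0,"hand":100},{"dx":50,"dy":35,"dz":0,"wx":0,"wy":0,"wz":0,"hand":100},{"dx":50,"dy":35,"dz":0,"wx":0,"wy":0,"wz":0,"hand":100},{"dx":50,"dy":0,"dz":0,"wx":0,"wy":0,"wz":0,"hand":100}]'
python3 -m crank '[{"dx":0,"dy":0,"dz":0,"wx":0,"wy":0,"wz":0,"hand":100},{"dx":0,"dy":0,"dz":0,"wx":0,"wy":0,"wz":0,"hand":100}]'
python3 - <<'E'
from h import *
cv2.imwrite("pics/w2.png",optics.capture("wrist"))
np.save("w2s.npy",np.r_[get_state()["tcp_pos"],get_state()["eef_rot"]])
print(get_state()["tcp_pos"],get_state()["eef_rot"])
E
```

```text
time_s: 2.68
tcp_pos: [0.4789, -0.1934, 0.3149]
eef_rot: [-179.9, -0.0, 90.1]
contact_force: [0.9, 0.9, -0.8]
gripper_width: 0.0877
time_s: 2.92
tcp_pos: [0.4774, -0.1954, 0.3159]
eef_rot: [180.0, 0.0, 90.1]
contact_force: [-0.5, -0.5, -0.2]
gripper_width: 0.0874
[ 0.47725842 -0.19591447  0.31583027] [1.79987191e+02 8.61299105e-03 8.99952771e+01]
```

View pics/w2.png

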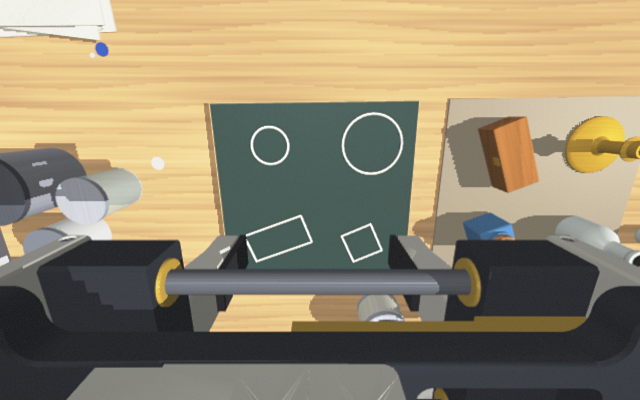

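The wrist picture shows the whole board: small circle (270,145), large circle (373,143), oblong (279,238), square (362,243). I'll fit all four outlines in all three cameras.

```bash
cat >> h.py <<'E'
def outl(n,im,E=None):
    """fit outlines on board plane"""
    G={'small':(.444,-.275,0),'large':(.446,-.106,0),'square':(.627,-.113,20),'oblong':(.61,-.275,20)}
    # rectified board picture 0.5 mm/px
    out={}
    g=im.min(axis=2).astype(float)
    for k,(x0,y0,a0) in G.items():
        r=.075
        xs=np.arange(-r,r,.0005);X,Y=np.meshgrid(x0+xs,y0+xs,indexing='ij')
        uv=proj(n,np.c_[X.ravel(),Y.ravel(),np.full(X.size,.012)],E).astype(np.float32)
        P=cv2.remap(g.astype(np.float32),uv[:,0].reshape(X.shape),uv[:,1].reshape(X.shape),cv2.INTER_LINEAR)
        def model(p):
            dx=X-p[0];dy=Y-p[1]
            if k in('small','large'):
                d=np.abs(np.hypot(dx,dy)-(.031 if k=='small' else .05))
            else:
                a=np.radians(p[2]);u=dx*np.cos(a)+dy*np.sin(a);v=-dx*np.sin(a)+dy*np.cos(a)
                hx,hy=(.029,.029) if k=='square' else (.057,.028)
                qx=np.abs(u)-hx;qy=np.abs(v)-hy
                d=np.abs(np.hypot(np.maximum(qx,0),np.maximum(qy,0))+np.minimum(np.maximum(qx,qy),0))
            return np.exp(-(d/p_s)**2)
        from scipy.optimize import minimize
        def cost(p): 
            m=model(p); return -(m*P).sum()/np.sqrt((m*m).sum())
        best=None
        angs=[0] if k in('small','large') else (range(-45,45,9) if k=='square' else range(-90,90,9))
        for a in angs:
            p_s=.008
            q=minimize(cost,[x0,y0,a],method='Nelder-Mead',options=dict(initial_simplex=[[x0,y0,a],[x0+.006,y0,a],[x0,y0+.006,a],[x0,y0,a+5]],maxiter=120))
            if best is None or q.fun<best.fun: best=q
        p_s=.0022
        b=best.x
        q=minimize(cost,b,method='Nelder-Mead',options=dict(initial_simplex=[b,b+[.002,0,0],b+[0,.002,0],b+[0,0,2]],xatol=1e-5,fatol=1e-3))
        out[k]=q.x
    return out
E
python3 - <<'E'
from h import *
v=np.load("w2s.npy");st=dict(tcp_pos=v[:3],eef_rot=v[3:])
for n,f in [("wrist","w2"),("scene","scene0"),("side","side0")]:
    o=outl(n,cv2.imread(f"pics/{f}.png"),extr(n,st))
    print(n,{k:np.round(x*[1000,1000,1],1).tolist() for k,x in o.items()})
E
```

```text
wrist {'small': [443.2, -277.6, 3.6], 'large': [441.0, -103.7, 3.6], 'square': [624.3, -113.1, -65.5], 'oblong': [615.8, -270.6, -69.1]}
scene {'small': [444.4, -275.8, 2.0], 'large': [442.0, -101.9, 0.2], 'square': [625.2, -111.5, -65.5], 'oblong': [616.9, -269.1, 110.9]}
side {'small': [444.8, -277.0, -0.1], 'large': [442.3, -103.4, 3.8], 'square': [625.6, -112.6, 24.7], 'oblong': [617.3, -270.0, -69.0]}
```

```bash
python3 -m crank '[{"dx":55,"dy":-8,"dz":0,"wx":0,"wy":0,"wz":0,"hand":100},{"dx":55,"dy":-8,"dz":0,"wx":0,"wy":0,"wz":0,"hand":100},{"dx":55,"dy":-8,"dz":0,"wx":0,"wy":0,"wz":0,"hand":100},{"dx":55,"dy":-8,"dz":0,"wx":0,"wy":0,"wz":0,"hand":100},{"dx":55,"dy":-8,"dz":0,"wx":0,"wy":0,"wz":0,"hand":100},{"dx":55,"dy":0,"dz":0,"wx":0,"wy":0,"wz":0,"hand":100},{"dx":55,"dy":0,"dz":0,"wx":0,"wy":0,"wz":0,"hand":100},{"dx":0,"dy":0,"dz":0,"wx":0,"wy":0,"wz":0,"hand":100},{"dx":0,"dy":0,"dz":0,"wx":0,"wy":0,"wz":0,"hand":100}]'
python3 - <<'E'
from h import *
s=get_state();np.save("w3s.npy",np.r_[s["tcp_pos"],s["eef_rot"]])
cv2.imwrite("pics/w3.png",optics.capture("wrist"))
cv2.imwrite("pics/side3.png",optics.capture("side"))
cv2.imwrite("pics/scene3.png",optics.capture("scene"))
print(s["tcp_pos"])
for k,z in dict(bottle_center=.064,candlestick_center=.044,jar_center=.044,box_center=.0265).items():
    for d in finder.place_of(k,"wrist")[:3]:
        print(k,round(d["conf"],2),np.round(d["centre"],1),onz("wrist",d["centre"],z)[0])
E
```

```text
time_s: 4.1
tcp_pos: [0.4377, 0.1888, 0.3154]
eef_rot: [-180.0, 0.0, 90.0]
contact_force: [-1.0, -1.2, 0.1]
gripper_width: 0.0873
[0.43768616 0.18877379 0.31541471]
bottle_center 0.59 [365.8 260.2] [0.59307443 0.27108893 0.064     ]
bottle_center 0.59 [448.4 261.8] [0.59625157 0.4133277  0.064     ]
candlestick_center 0.6 [373. 175.] [0.44840776 0.2792969  0.044     ]
jar_center 0.87 [270.8 260.1] [0.60356546 0.1045304  0.044     ]
box_center 0.92 [280.7 177.9] [0.4567525  0.12599343 0.0265    ]
```

View pics/w3.png

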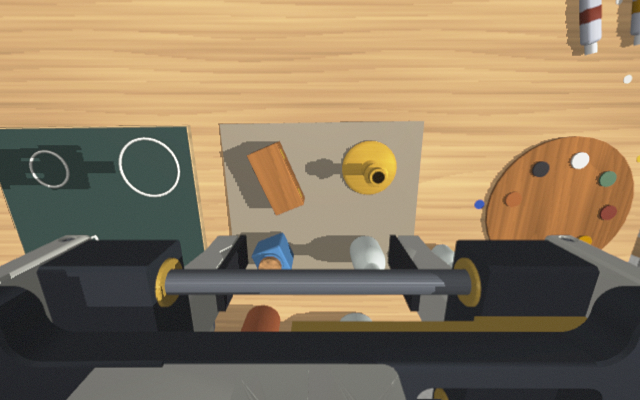

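View pics/scene3.png

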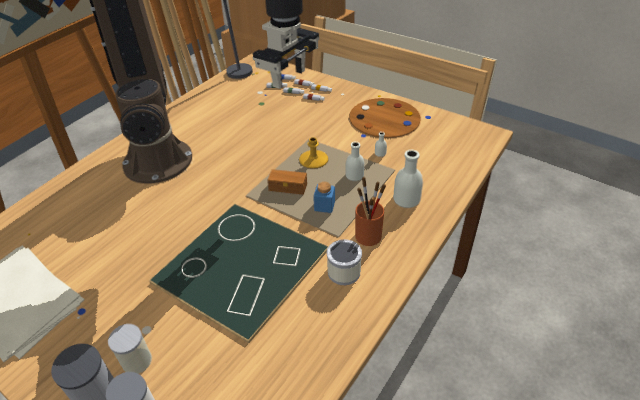

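The wrist view shows the box at (277,178), the candlestick foot at (369,168), the jar (272,252) and the middle bottle (367,255) near the fingers. I'll fit silhouettes of the known shapes to the network masks.

```bash
cat >> h.py <<'E'
PROF={'bottle':[(0,27),(3,29),(50,29),(69,22),(88,12),(110,12),(111,14.5),(120,14.5)],
 'candlestick':[(0,48),(4,48),(18,12),(24,10),(56,10),(61,19),(66,19),(67,13),(80,13)]}
def parts(k,p,z0):
    """list of convex point sets"""
    x,y=p[:2];a=np.radians(p[2]) if len(p)>2 else 0
    th=np.linspace(0,2*np.pi,40,endpoint=False)
    ring=lambda h,r:np.c_[x+r/1e3*np.cos(th),y+r/1e3*np.sin(th),np.full(40,z0+h/1e3)]
    def prism(lx,ly,h):
        c=np.array([[1,1],[1,-1],[-1,-1],[-1,1]])*[lx/2e3,ly/2e3]
        c=c@np.array([[np.cos(a),np.sin(a)],[-np.sin(a),np.cos(a)]])+[x,y]
        return np.r_[np.c_[c,np.full(4,z0)],np.c_[c,np.full(4,z0+h/1e3)]]
    if k in PROF: P=PROF[k];return [np.r_[ring(*P[i]),ring(*P[i+1])] for i in range(len(P)-1)]
    if k=='jar': return [prism(54,54,62),np.r_[ring(62,21),ring(66,21)],np.r_[ring(66,19),ring(80,19)]]
    return [prism(110,52,45)]
def sil(n,k,p,z0,E=None):
    S=4;m=np.zeros((400*S,640*S),np.uint8)
    for q in parts(k,p,z0):
        uv=proj(n,q,E); h=cv2.convexHull(((uv+.5)*S*16-8).astype(np.float32)).astype(np.int32)
        cv2.fillConvexPoly(m,h,255,cv2.LINE_8,4)
    return cv2.resize(m,(640,400),interpolation=cv2.INTER_AREA)/255.
def fit(obs,k,p0,z0):
    """obs: list of (name,mask,E,valid)"""
    from scipy.optimize import minimize
    p0=np.array(p0,float)
    def cost(p):
        c=0
        for n,m,E,v in obs:
            s=sil(n,k,p,z0,E); c+=(np.abs(s-m)*v).sum()/m.sum()
        return c/len(obs)
    st=[p0]+[p0+d for d in np.diag([.006,.006]+([6] if len(p0)>2 else []))]
    q=minimize(cost,p0,method='Nelder-Mead',options=dict(initial_simplex=st,xatol=5e-5,fatol=1e-4))
    return q.x,q.fun
E
cat > meas.py <<'E'
from h import *
import sys,pickle
v=np.load("w3s.npy")
E3=extr("wrist",dict(tcp_pos=v[:3],eef_rot=v[3:]))
G={'bottle':(.605,.281),'candlestick':(.442,.274),'jar':(.606,.108,20),'box':(.46,.12,20)}
for n in ["scene","side","wrist"]:
    im=cv2.imread(f"pics/{ {'wrist':'w3','scene':'scene3','side':'side3'}[n]}.png")
    for k,g in G.items():
        E=E3 if n=="wrist" else extr(n)
        M=finder.masks_of(k+"_center",n)
        s=sil(n,k,g,.004,E)
        ov=[((d["mask"]*s).sum()/np.maximum(d["mask"],s).sum(),d) for d in M]
        if not ov: print(n,k,"none");continue
        o,d=max(ov,key=lambda t:t[0])
        m=d["mask"].astype(float)
        V=np.ones((400,640)); 
        if n=="wrist": V[232:]=0
        angs=[None] if len(g)==2 else [0,20,40,60,-20,-40,-60,80]
        best=min((fit([(n,m,E,V)],k,g[:2] if a is None else (g[0],g[1],a),.004) for a in angs),key=lambda t:t[1])
        print(n,k,round(o,2),round(d["conf"],2),np.round(best[0]*([1000,1000]+[1]*(len(g)-2)),1),round(best[1],3))
E
python3 meas.py
```

```text
scene bottle 0.76 0.92 [599.4 278.7] 0.08
scene candlestick 0.78 0.55 [442.4 282. ] 0.138
scene jar 0.78 0.73 [598.6 110.2  20.9] 0.085
scene box 0.89 0.75 [455.9 122.2  24.7] 0.065
side bottle 0.88 0.6 [599.7 275. ] 0.071
side candlestick 0.93 0.88 [442.8 275.5] 0.068
side jar 0.84 0.86 [596.9 103.9  25.2] 0.06
side box 0.92 0.6 [456.1 118.1  22.4] 0.045
wrist bottle 0.58 0.61 [605. 281.] 0.0
wrist candlestick 0.88 0.65 [442.6 278.7] 0.022
wrist jar 0.0 0.41 [606. 108.   0.] 1.0
wrist box 0.89 0.67 [455.6 120.   22.3] 0.041
```

```bash
python3 -m crank '[{"dx":30,"dy":25,"dz":22,"wx":0,"wy":0,"wz":0,"hand":100},{"dx":30,"dy":25,"dz":22,"wx":0,"wy":0,"wz":0,"hand":100},{"dx":28,"dy":25,"dz":22,"wx":0,"wy":0,"wz":0,"hand":100},{"dx":0,"dy":0,"dz":0,"wx":0,"wy":0,"wz":0,"hand":100},{"dx":0,"dy":0,"dz":0,"wx":0,"wy":0,"wz":0,"hand":100}]'
python3 - <<'E'
from h import *
s=get_state();np.save("w4s.npy",np.r_[s["tcp_pos"],s["eef_rot"]])
im=optics.capture("wrist");cv2.imwrite("pics/w4.png",im)
print(s["tcp_pos"])
for d in finder.masks_of("bottle_center","wrist"): 
    print(d["conf"],d["rect"])
for d in finder.masks_of("jar_center","wrist"): 
    print(d["conf"],d["rect"])
E
```

```text
time_s: 5.68
tcp_pos: [0.5123, 0.2774, 0.2495]
eef_rot: [-180.0, 0.0, 90.0]
contact_force: [-0.3, 0.1, 0.2]
gripper_width: 0.0876
[0.51227989 0.27743678 0.24950331]
0.74 [317.9, 237.5, 41.5, 60.2]
0.67 [311.4, 314.0, 45.1, 29.7]
0.64 [203.8, 231.3, 62.2, 52.7]
```

View pics/w4.png

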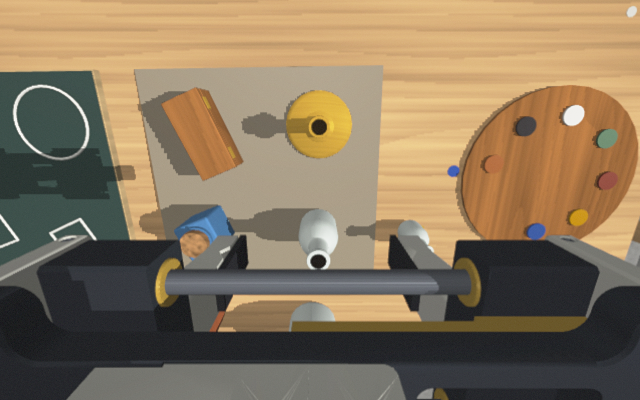

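The middle bottle is fully visible at (318,237), with its mouth at about (318,261). The jar (203,231) and the candlestick (318,124) show too.

```bash
cat > meas4.py <<'E'
from h import *
v=np.load("w4s.npy");E=extr("wrist",dict(tcp_pos=v[:3],eef_rot=v[3:]))
im=cv2.imread("pics/w4.png")
print("mouth",onz("wrist",[[318,261]],.124,E)*1000)
hsv=cv2.cvtColor(im,cv2.COLOR_BGR2HSV)
G={'bottle':(.5995,.277),'candlestick':(.442,.278),'jar':(.598,.106,25),'box':(.4556,.12,22)}
vis=im.copy()
for k,g in G.items():
    s=sil("wrist",k,g,.004,E)
    M=finder.masks_of(k+"_center","wrist")
    d=max(M,key=lambda d:(d["mask"]*s).sum())
    m=d["mask"].astype(float);V=np.ones((400,640))
    if k=='jar': V[:,222:]=0
    x,f=fit([("wrist",m,E,V)],k,g,.004)
    print(k,d["conf"],np.round(x*([1000,1000]+[1]*(len(g)-2)),1),f)
    ss=(sil("wrist",k,x,.004,E)>.5).astype(np.uint8)
    c,_=cv2.findContours(cv2.resize(ss,None,fx=1,fy=1),cv2.RETR_EXTERNAL,cv2.CHAIN_APPROX_NONE)
    cv2.drawContours(vis,c,-1,(0,0,255),1)
cv2.imwrite("pics/v4.png",cv2.resize(vis[60:290,130:400],None,fx=2.5,fy=2.5,interpolation=cv2.INTER_NEAREST))
E
python3 meas4.py
```

```text
mouth [[599.71085089 277.94784041 124.        ]]
bottle 0.74 [599.5 277.5] 0.05759147408963585
candlestick 0.93 [443.  278.6] 0.025531080755638442
jar 0.64 [596.8 111.2  24. ] 0.18054759842781962
box 0.79 [455.9 120.2  22.7] 0.02918647910111514
```

View pics/v4.png

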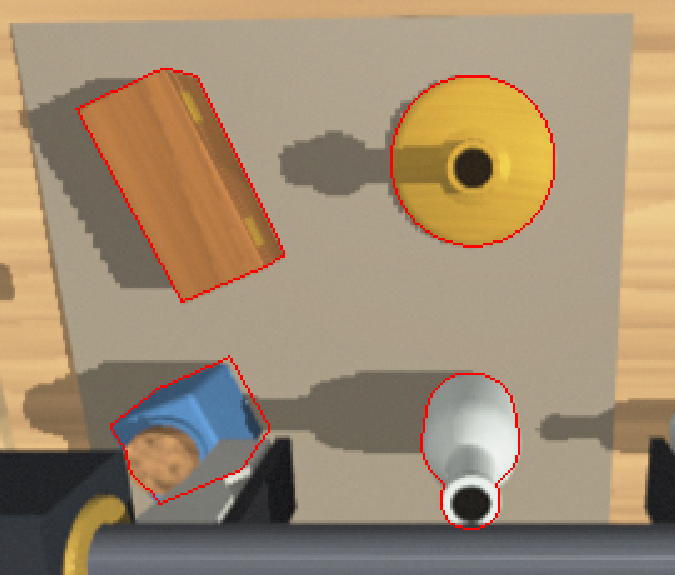

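```bash
python3 -m crank '[{"dx":0,"dy":44,"dz":0,"wx":0,"wy":0,"wz":0,"hand":100},{"dx":0,"dy":43,"dz":0,"wx":0,"wy":0,"wz":0,"hand":100},{"dx":0,"dy":0,"dz":50,"wx":0,"wy":0,"wz":0,"hand":100},{"dx":0,"dy":0,"dz":50,"wx":0,"wy":0,"wz":0,"hand":100},{"dx":0,"dy":0,"dz":40,"wx":0,"wy":0,"wz":0,"hand":100},{"dx":0,"dy":0,"dz":18,"wx":0,"wy":0,"wz":0,"hand":100},{"dx":0,"dy":0,"dz":0,"wx":0,"wy":0,"wz":0,"hand":100},{"dx":0,"dy":0,"dz":0,"wx":0,"wy":0,"wz":0,"hand":100}]'
python3 - <<'E'
from h import *
cv2.imwrite("pics/w5.png",optics.capture("wrist"));cv2.imwrite("pics/s5.png",optics.capture("side")[80:280,120:440])
E
```

```text
time_s: 7.02
tcp_pos: [0.6004, 0.2783, 0.0937]
eef_rot: [179.9, -0.1, 90.0]
contact_force: [0.6, -0.6, -0.1]
gripper_width: 0.0873
```

View pics/w5.png

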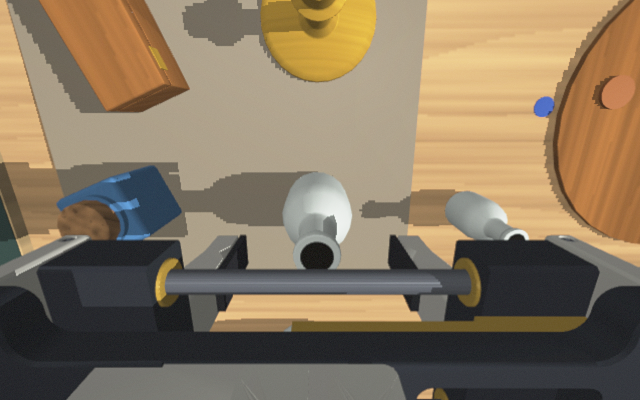

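View pics/s5.png

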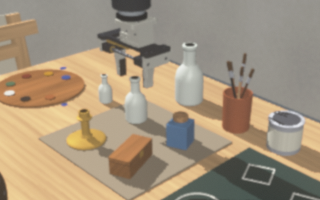

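The fingers straddle the lip (mouth at (317,256)). Closing at 20 N.

```bash
python3 -m crank '[{"dx":0,"dy":0,"dz":2,"wx":0,"wy":0,"wz":0,"hand":40},{"dx":0,"dy":0,"dz":0,"wx":0,"wy":0,"wz":0,"hand":0},{"dx":0,"dy":0,"dz":0,"wx":0,"wy":0,"wz":0,"hand":0},{"dx":0,"dy":0,"dz":0,"wx":0,"wy":0,"wz":0,"hand":0},{"dx":0,"dy":0,"dz":0,"wx":0,"wy":0,"wz":0,"hand":0}]' 20
python3 -m crank '[{"dx":0,"dy":0,"dz":0,"wx":0,"wy":0,"wz":0,"hand":0},{"dx":0,"dy":0,"dz":0,"wx":0,"wy":0,"wz":0,"hand":0}]'
```

```text
time_s: 7.75
tcp_pos: [0.5993, 0.2775, 0.0896]
eef_rot: [-180.0, 0.0, 90.0]
contact_force: [-0.4, 0.3, -0.4]
gripper_width: 0.0432
time_s: 8.0
tcp_pos: [0.5993, 0.2777, 0.0897]
eef_rot: [180.0, -0.0, 90.0]
contact_force: [-0.5, 0.5, -0.2]
gripper_width: 0.0271
```

```bash
python3 -m crank '[{"dx":0,"dy":0,"dz":0,"wx":0,"wy":0,"wz":0,"hand":0},{"dx":0,"dy":0,"dz":0,"wx":0,"wy":0,"wz":0,"hand":0}]'
python3 -m crank '[{"dx":0,"dy":0,"dz":-10,"wx":0,"wy":0,"wz":0,"hand":0},{"dx":0,"dy":0,"dz":-10,"wx":0,"wy":0,"wz":0,"hand":0},{"dx":0,"dy":0,"dz":0,"wx":0,"wy":0,"wz":0,"hand":0}]'
python3 - <<'E'
from h import *
cv2.imwrite("pics/w6.png",optics.capture("wrist"));cv2.imwrite("pics/s6.png",optics.capture("side")[80:280,120:440])
E
```

```text
time_s: 8.25
tcp_pos: [0.5993, 0.2776, 0.0896]
eef_rot: [-180.0, -0.0, 90.0]
contact_force: [-0.3, 0.0, -0.0]
gripper_width: 0.0274
time_s: 8.62
tcp_pos: [0.5999, 0.278, 0.111]
eef_rot: [179.9, -0.1, 90.0]
contact_force: [0.3, 0.1, -3.4]
gripper_width: 0.0276
```

View pics/w6.png

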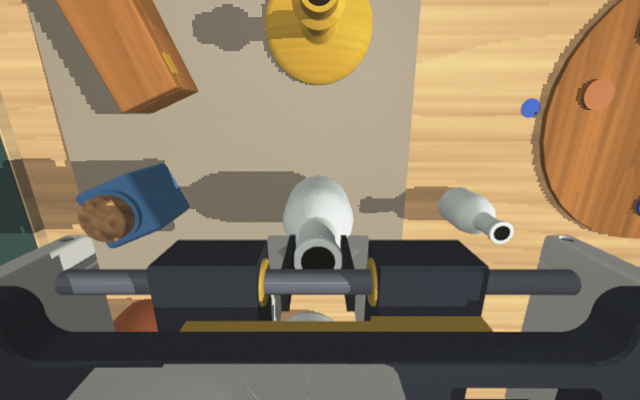

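View pics/s6.png

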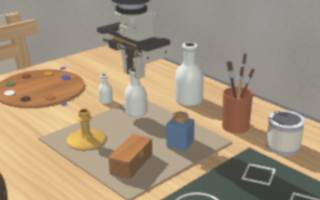

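The bottle is lifted (3.4 N, about its weight) and hangs straight in the fingers. I'll measure its offset in the grip with the wrist camera, so that camera bias cancels against the outline measurement.

```bash
python3 - <<'E'
from h import *
s=get_state();E=extr("wrist",s);print(s["tcp_pos"])
im=optics.capture("wrist")
z0=.004+s["tcp_pos"][2]-.0896
p0=s["tcp_pos"][:2]
S=sil("wrist","bottle",p0,z0,E)
d=max(finder.masks_of("bottle_center","wrist"),key=lambda d:(d["mask"]*S).sum())
V=np.ones((400,640));V[236:]=0
x,f=fit([("wrist",d["mask"].astype(float),E,V)],"bottle",p0,z0)
print((x-p0)*1000,f)
E
```

```text
[0.59923731 0.27758546 0.1098021 ]
[-0.08849287 -0.08934689] 0.015117964486360175
```

```bash
python3 -m crank '[{"dx":0,"dy":0,"dz":-35,"wx":0,"wy":0,"wz":0,"hand":0},{"dx":0,"dy":0,"dz":-50,"wx":0,"wy":0,"wz":0,"hand":0},{"dx":-15,"dy":-4,"dz":-25,"wx":0,"wy":0,"wz":0,"hand":0},{"dx":-35,"dy":-10,"dz":0,"wx":0,"wy":0,"wz":0,"hand":0},{"dx":-50,"dy":-14,"dz":0,"wx":0,"wy":0,"wz":0,"hand":0},{"dx":-55,"dy":-16,"dz":0,"wx":0,"wy":0,"wz":0,"hand":0},{"dx":-55,"dy":-16,"dz":0,"wx":0,"wy":0,"wz":0,"hand":0},{"dx":-55,"dy":-16,"dz":0,"wx":0,"wy":0,"wz":0,"hand":0},{"dx":-55,"dy":-16,"dz":0,"wx":0,"wy":0,"wz":0,"hand":0},{"dx":-55,"dy":-16,"dz":0,"wx":0,"wy":0,"wz":0,"hand":0}]' 30
python3 -m crank '[{"dx":-55,"dy":-16,"dz":0,"wx":0,"wy":0,"wz":0,"hand":0},{"dx":-55,"dy":-14,"dz":0,"wx":0,"wy":0,"wz":0,"hand":0},{"dx":-40,"dy":-12,"dz":0,"wx":0,"wy":0,"wz":0,"hand":0},{"dx":-20,"dy":-6,"dz":0,"wx":0,"wy":0,"wz":0,"hand":0},{"dx":-10,"dy":0,"dz":0,"wx":0,"wy":0,"wz":0,"hand":0},{"dx":0,"dy":0,"dz":0,"wx":0,"wy":0,"wz":0,"hand":0},{"dx":0,"dy":0,"dz":0,"wx":0,"wy":0,"wz":0,"hand":0}]'
```

```text
time_s: 10.07
tcp_pos: [0.4903, -0.099, 0.2197]
eef_rot: [180.0, -0.0, 90.0]
contact_force: [0.7, -0.8, -3.5]
gripper_width: 0.0266
time_s: 10.95
tcp_pos: [0.4436, -0.2768, 0.2196]
eef_rot: [-180.0, -0.0, 90.0]
contact_force: [0.6, 0.8, -2.8]
gripper_width: 0.0271
```

```bash
python3 -m crank '[{"dx":0,"dy":0,"dz":45,"wx":0,"wy":0,"wz":0,"hand":0},{"dx":0,"dy":0,"dz":45,"wx":0,"wy":0,"wz":0,"hand":0},{"dx":0,"dy":0,"dz":12,"wx":0,"wy":0,"wz":0,"hand":0},{"dx":0,"dy":0,"dz":0,"wx":0,"wy":0,"wz":0,"hand":0},{"dx":0,"dy":0,"dz":0,"wx":0,"wy":0,"wz":0,"hand":0}]'
python3 - <<'E'
from h import *
s=get_state();E=extr("wrist",s);print(s["tcp_pos"])
im=optics.capture("wrist")
vis=im.copy()
th=np.linspace(0,2*np.pi,400)
for r in (.0292,.0328):
    for p in proj("wrist",np.c_[.4432+r*np.cos(th),-.2776+r*np.sin(th),np.full(400,.012)],E): 
        if 0<=p[0]<639 and 0<=p[1]<236: vis[int(round(p[1])),int(round(p[0]))]=(0,0,255)
cv2.imwrite("pics/w7.png",np.hstack([cv2.resize(a[120:320,220:420],None,fx=2,fy=2,interpolation=cv2.INTER_NEAREST) for a in (im,vis)]))
E
```

```text
time_s: 11.58
tcp_pos: [0.4449, -0.2777, 0.1195]
eef_rot: [179.8, 0.1, 90.1]
contact_force: [0.2, -0.8, -3.6]
gripper_width: 0.0268
[ 0.44489124 -0.2777182   0.1195331 ]
```

View pics/w7.png

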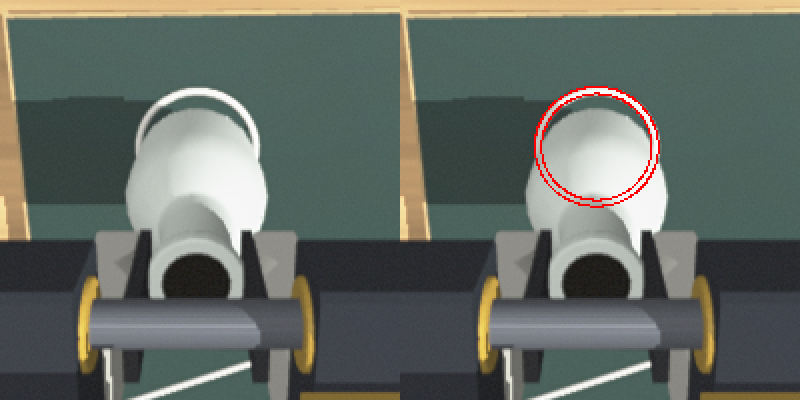

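The ring (centre about (297,192) in the full picture) lies where the earlier fit predicted. I'll average pose readings, since single ones scatter by about 1 mm.

```bash
cat >> h.py <<'E'
def avg(n=6,cam="side"):
    L=[]
    for i in range(n):
        s=get_state();L.append(np.r_[s["tcp_pos"]*1000,s["eef_rot"][2],s["contact_force"][2]]);optics.capture(cam)
    L=np.array(L);return np.round(L.mean(0),2),np.round(L.std(0),2)
E
python3 -c "
from h import *
print(avg())"
```

```text
(array([ 444.16, -277.64,  118.93,   90.02,   -3.71]), array([0.38, 0.06, 0.41, 0.01, 0.15]))
```

```bash
python3 -m crank '[{"dx":0,"dy":-0.4,"dz":10,"wx":0,"wy":0,"wz":0,"hand":0},{"dx":0,"dy":0,"dz":6,"wx":0,"wy":0,"wz":0,"hand":0},{"dx":0,"dy":0,"dz":3,"wx":0,"wy":0,"wz":0,"hand":0},{"dx":0,"dy":0,"dz":1,"wx":0,"wy":0,"wz":0,"hand":0},{"dx":0,"dy":0,"dz":0,"wx":0,"wy":0,"wz":0,"hand":0},{"dx":0,"dy":0,"dz":0,"wx":0,"wy":0,"wz":0,"hand":0}]'
python3 -m crank '[{"dx":0,"dy":0,"dz":0.7,"wx":0,"wy":0,"wz":0,"hand":0},{"dx":0,"dy":0,"dz":0,"wx":0,"wy":0,"wz":0,"hand":0}]'
python3 -c "
from h import *
print(avg(3))"
```

```text
time_s: 12.68
tcp_pos: [0.4429, -0.2774, 0.0977]
eef_rot: [180.0, -0.0, 90.0]
contact_force: [0.3, 0.9, -2.8]
gripper_width: 0.027
time_s: 12.92
tcp_pos: [0.4434, -0.2777, 0.0976]
eef_rot: [179.9, 0.0, 90.0]
contact_force: [-1.7, 0.7, 3.8]
gripper_width: 0.0268
(array([ 443.34, -277.65,   97.6 ,   90.02,    4.87]), array([0.02, 0.01, 0.01, 0.  , 0.84]))
```

Contact was felt (force went from −3 to +5 N). Releasing, then rising.

```bash
python3 -m crank '[{"dx":0,"dy":0,"dz":-0.4,"wx":0,"wy":0,"wz":0,"hand":0},{"dx":0,"dy":0,"dz":0,"wx":0,"wy":0,"wz":0,"hand":45},{"dx":0,"dy":0,"dz":0,"wx":0,"wy":0,"wz":0,"hand":100},{"dx":0,"dy":0,"dz":0,"wx":0,"wy":0,"wz":0,"hand":100},{"dx":0,"dy":0,"dz":0,"wx":0,"wy":0,"wz":0,"hand":100}]'
python3 -m crank '[{"dx":0,"dy":0,"dz":-20,"wx":0,"wy":0,"wz":0,"hand":100},{"dx":0,"dy":0,"dz":-40,"wx":0,"wy":0,"wz":0,"hand":100},{"dx":0,"dy":0,"dz":-50,"wx":0,"wy":0,"wz":0,"hand":100},{"dx":0,"dy":0,"dz":0,"wx":0,"wy":0,"wz":0,"hand":100},{"dx":0,"dy":0,"dz":0,"wx":0,"wy":0,"wz":0,"hand":100}]'
cat > look.py <<'E'
from h import *
import sys
nm=sys.argv[1];x0,y0=map(float,sys.argv[2:4])
s=get_state();E=extr("wrist",s)
outs=[]
for n in ("wrist","scene","side"):
    im=optics.capture(n);cv2.imwrite(f"pics/{nm}_{n}.png",im)
    u,v=proj(n,[x0,y0,.03],E if n=="wrist" else None)[0]
    r=50 if n!="wrist" else 66
    u,v=int(np.clip(u,r,640-r)),int(np.clip(v,r,400-r))
    outs.append(cv2.resize(im[v-r:v+r,u-r:u+r],(266,266),interpolation=cv2.INTER_CUBIC))
cv2.imwrite(f"pics/{nm}.png",np.hstack(outs))
np.save(nm+".npy",np.r_[s["tcp_pos"],s["eef_rot"]])
print(s["time_s"],s["tcp_pos"])
E
python3 look.py a1 .444 -.277
```

```text
time_s: 13.7
tcp_pos: [0.4429, -0.2774, 0.0972]
eef_rot: [-180.0, -0.0, 90.0]
contact_force: [-0.3, -1.1, -0.8]
gripper_width: 0.0613
time_s: 14.32
tcp_pos: [0.4428, -0.2772, 0.2072]
eef_rot: [180.0, -0.0, 90.0]
contact_force: [0.2, 0.1, -0.1]
gripper_width: 0.0877
14.325 [ 0.44275745 -0.27724188  0.20715309]
```

View pics/a1.png

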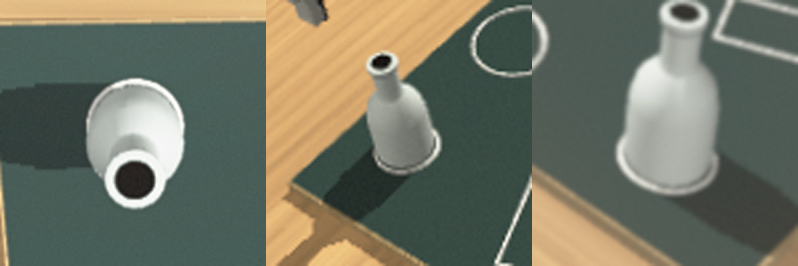

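All three views show the bottle upright with an even chalk rim round its foot (wrist crop: foot at (135,130)). Next is the candlestick, fitted at (443.0, 278.6).

```bash
python3 -m crank '[{"dx":40,"dy":0,"dz":0,"wx":0,"wy":0,"wz":0,"hand":100},{"dx":58,"dy":0,"dz":0,"wx":0,"wy":0,"wz":0,"hand":100},{"dx":58,"dy":0,"dz":0,"wx":0,"wy":0,"wz":0,"hand":100},{"dx":58,"dy":0,"dz":0,"wx":0,"wy":0,"wz":0,"hand":100},{"dx":58,"dy":0,"dz":0,"wx":0,"wy":0,"wz":0,"hand":100},{"dx":58,"dy":0,"dz":0,"wx":0,"wy":0,"wz":0,"hand":100},{"dx":58,"dy":0,"dz":0,"wx":0,"wy":0,"wz":0,"hand":100},{"dx":58,"dy":0,"dz":0,"wx":0,"wy":0,"wz":0,"hand":100},{"dx":58,"dy":0,"dz":0,"wx":0,"wy":0,"wz":0,"hand":100},{"dx":40,"dy":0,"dz":0,"wx":0,"wy":0,"wz":0,"hand":100}]'
python3 -m crank '[{"dx":11.5,"dy":0.3,"dz":40,"wx":0,"wy":0,"wz":0,"hand":100},{"dx":0,"dy":0,"dz":40,"wx":0,"wy":0,"wz":0,"hand":100},{"dx":0,"dy":0,"dz":0,"wx":0,"wy":0,"wz":0,"hand":100},{"dx":0,"dy":0,"dz":0,"wx":0,"wy":0,"wz":0,"hand":100},{"dx":0,"dy":0,"dz":0,"wx":0,"wy":0,"wz":0,"hand":100}]'
python3 look.py a2 .443 .279
```

```text
time_s: 15.72
tcp_pos: [0.4423, 0.2687, 0.2063]
eef_rot: [-179.9, 0.1, 90.1]
contact_force: [-0.0, 0.0, -0.7]
gripper_width: 0.0876
time_s: 16.35
tcp_pos: [0.4441, 0.2787, 0.1291]
eef_rot: [179.9, -0.1, 90.0]
contact_force: [0.2, -1.0, -0.5]
gripper_width: 0.0876
16.35 [0.44409475 0.27866807 0.12909725]
```

View pics/a2_wrist.png

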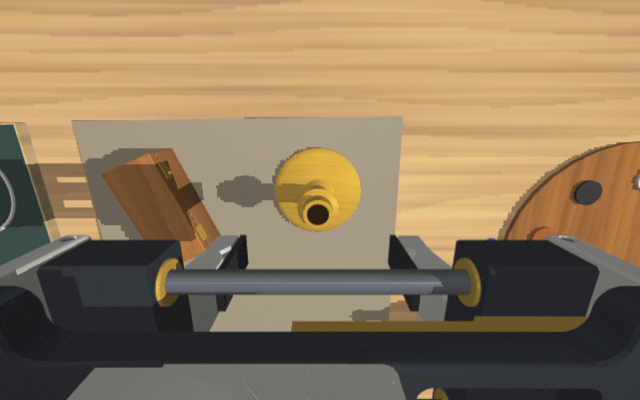

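The candlestick is centred between the fingers (socket at (318,213)). Going down to the stem and closing.

```bash
python3 -m crank '[{"dx":0,"dy":-0.5,"dz":40,"wx":0,"wy":0,"wz":0,"hand":100},{"dx":0,"dy":0,"dz":35,"wx":0,"wy":0,"wz":0,"hand":100},{"dx":0,"dy":0,"dz":20,"wx":0,"wy":0,"wz":0,"hand":100},{"dx":0,"dy":0,"dz":6,"wx":0,"wy":0,"wz":0,"hand":100},{"dx":0,"dy":0,"dz":0,"wx":0,"wy":0,"wz":0,"hand":100},{"dx":0,"dy":0,"dz":0,"wx":0,"wy":0,"wz":0,"hand":60}]'
python3 -m crank '[{"dx":0,"dy":0,"dz":0,"wx":0,"wy":0,"wz":0,"hand":0},{"dx":0,"dy":0,"dz":0,"wx":0,"wy":0,"wz":0,"hand":0},{"dx":0,"dy":0,"dz":0,"wx":0,"wy":0,"wz":0,"hand":0},{"dx":0,"dy":0,"dz":0,"wx":0,"wy":0,"wz":0,"hand":0},{"dx":0,"dy":0,"dz":0,"wx":0,"wy":0,"wz":0,"hand":0},{"dx":0,"dy":0,"dz":0,"wx":0,"wy":0,"wz":0,"hand":0},{"dx":0,"dy":0,"dz":0,"wx":0,"wy":0,"wz":0,"hand":0}]' 20
python3 -c "
from h import *
print(avg(2),get_state()['gripper_width'])"
```

```text
time_s: 17.25
tcp_pos: [0.4433, 0.2787, 0.0275]
eef_rot: [179.9, -0.1, 90.0]
contact_force: [-0.6, -0.1, 0.4]
gripper_width: 0.0821
time_s: 18.12
tcp_pos: [0.4428, 0.2782, 0.0264]
eef_rot: [180.0, -0.0, 90.0]
contact_force: [-0.0, 0.9, -0.3]
gripper_width: 0.0351
(array([442.78, 278.2 ,  26.36,  90.01,  -0.58]), array([0.01, 0.02, 0.01, 0.  , 0.28])) 0.034625920226316234
```

```bash
python3 -m crank '[{"dx":0,"dy":0,"dz":0,"wx":0,"wy":0,"wz":0,"hand":0},{"dx":0,"dy":0,"dz":0,"wx":0,"wy":0,"wz":0,"hand":0}]'; python3 look.py a3 .443 .279
```

```text
time_s: 18.48
tcp_pos: [0.4428, 0.2782, 0.0264]
eef_rot: [180.0, -0.0, 90.0]
contact_force: [0.6, 2.5, -1.2]
gripper_width: 0.0347
18.475 [0.4427783  0.27820408 0.02638938]
```

View pics/a3.png

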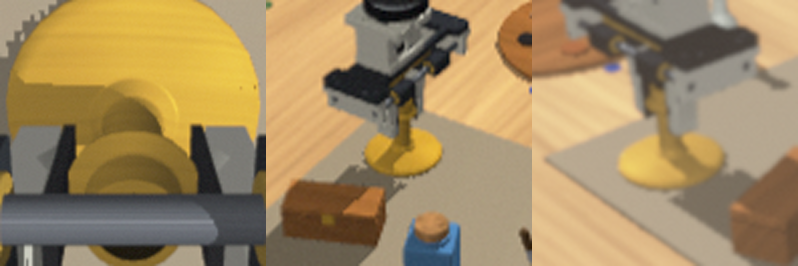

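View pics/a3_wrist.png

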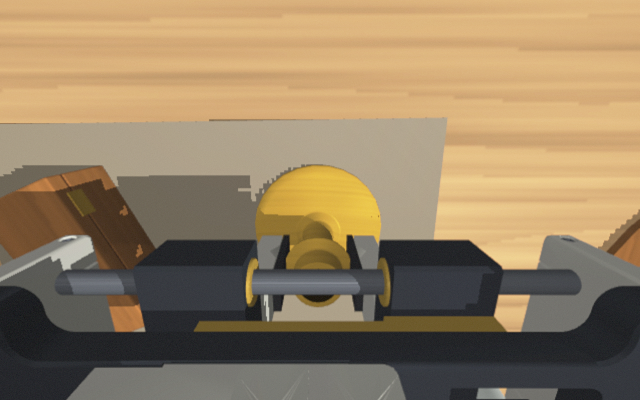

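The fingers stopped on the drip pan (34.7 mm, pan 38), above the stem. I'll open, rise 20 mm so that the pads themselves sit on the pan, and close again.

```bash
python3 -m crank '[{"dx":0,"dy":0,"dz":0,"wx":0,"wy":0,"wz":0,"hand":70},{"dx":0,"dy":0,"dz":0,"wx":0,"wy":0,"wz":0,"hand":70},{"dx":0,"dy":0,"dz":0,"wx":0,"wy":0,"wz":0,"hand":70},{"dx":0,"dy":0,"dz":-10,"wx":0,"wy":0,"wz":0,"hand":70},{"dx":0,"dy":0,"dz":-9,"wx":0,"wy":0,"wz":0,"hand":70},{"dx":0,"dy":0,"dz":0,"wx":0,"wy":0,"wz":0,"hand":50},{"dx":0,"dy":0,"dz":0,"wx":0,"wy":0,"wz":0,"hand":0},{"dx":0,"dy":0,"dz":0,"wx":0,"wy":0,"wz":0,"hand":0},{"dx":0,"dy":0,"dz":0,"wx":0,"wy":0,"wz":0,"hand":0},{"dx":0,"dy":0,"dz":0,"wx":0,"wy":0,"wz":0,"hand":0}]' 25
python3 -c "
from h import *
print(avg(2),get_state()['gripper_width'])"
```

```text
time_s: 19.88
tcp_pos: [0.4426, 0.278, 0.0452]
eef_rot: [-180.0, 0.0, 90.0]
contact_force: [-0.8, 0.5, 0.2]
gripper_width: 0.0344
(array([ 4.4259e+02,  2.7803e+02,  4.5170e+01,  9.0000e+01, -4.0000e-02]), array([0.  , 0.  , 0.01, 0.  , 0.23])) 0.034429371975247085
```

```bash
python3 -m crank '[{"dx":0,"dy":0,"dz":-5,"wx":0,"wy":0,"wz":0,"hand":0},{"dx":0,"dy":0,"dz":-10,"wx":0,"wy":0,"wz":0,"hand":0},{"dx":0,"dy":0,"dz":-10,"wx":0,"wy":0,"wz":0,"hand":0},{"dx":0,"dy":0,"dz":0,"wx":0,"wy":0,"wz":0,"hand":0},{"dx":0,"dy":0,"dz":0,"wx":0,"wy":0,"wz":0,"hand":0}]'
python3 look.py a4 .443 .279
cat > off.py <<'E'
from h import *
import sys
k,zg=sys.argv[1],float(sys.argv[2]); ang=[float(a) for a in sys.argv[3:4]]
s=get_state();E=extr("wrist",s);print(s["tcp_pos"])
im=optics.capture("wrist")
z0=.004+s["tcp_pos"][2]-zg
p0=np.r_[s["tcp_pos"][:2],ang]
S=sil("wrist",k,p0,z0,E)
d=max(finder.masks_of(k+"_center","wrist"),key=lambda d:(d["mask"]*S).sum())
V=np.ones((400,640));V[236:]=0
x,f=fit([("wrist",d["mask"].astype(float),E,V)],k,p0,z0)
print((x-p0)*([1000,1000]+[1]*len(ang)),x,f,d["conf"])
E
python3 off.py candlestick .0452
```

```text
time_s: 20.6
tcp_pos: [0.4426, 0.278, 0.0704]
eef_rot: [180.0, -0.0, 90.0]
contact_force: [0.1, -0.6, -2.7]
gripper_width: 0.0344
20.6 [0.44260652 0.27799407 0.07041943]
[0.44250538 0.27781522 0.07004951]
[ 0.7048434  -0.24087739] [0.44321022 0.27757434] 0.012838402253903423 0.66
```

View pics/a4.png

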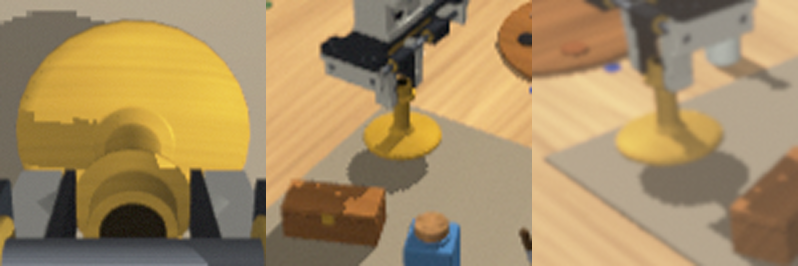

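The candlestick is off the cardboard and level. Grip offset is +0.7, −0.2 mm. Moving to the large circle.

```bash
python3 -m crank '[{"dx":0,"dy":0,"dz":-30,"wx":0,"wy":0,"wz":0,"hand":0},{"dx":-15,"dy":0,"dz":-40,"wx":0,"wy":0,"wz":0,"hand":0},{"dx":-35,"dy":0,"dz":-10,"wx":0,"wy":0,"wz":0,"hand":0},{"dx":-50,"dy":0,"dz":0,"wx":0,"wy":0,"wz":0,"hand":0},{"dx":-55,"dy":0,"dz":0,"wx":0,"wy":0,"wz":0,"hand":0},{"dx":-55,"dy":0,"dz":0,"wx":0,"wy":0,"wz":0,"hand":0},{"dx":-55,"dy":0,"dz":0,"wx":0,"wy":0,"wz":0,"hand":0},{"dx":-50,"dy":-1,"dz":0,"wx":0,"wy":0,"wz":0,"hand":0},{"dx":-40,"dy":-1,"dz":0,"wx":0,"wy":0,"wz":0,"hand":0},{"dx":-26,"dy":0,"dz":15,"wx":0,"wy":0,"wz":0,"hand":0}]' 30
python3 -m crank '[{"dx":0,"dy":0,"dz":35,"wx":0,"wy":0,"wz":0,"hand":0},{"dx":0,"dy":0,"dz":25,"wx":0,"wy":0,"wz":0,"hand":0},{"dx":0,"dy":0,"dz":0,"wx":0,"wy":0,"wz":0,"hand":0},{"dx":0,"dy":0,"dz":0,"wx":0,"wy":0,"wz":0,"hand":0},{"dx":0,"dy":0,"dz":0,"wx":0,"wy":0,"wz":0,"hand":0}]'
python3 look.py a5 .441 -.1035
python3 -c "
from h import *
print(avg(2))
v=np.load('a5.npy');E=extr('wrist',dict(tcp_pos=v[:3],eef_rot=v[3:]))
im=cv2.imread('pics/a5_wrist.png')
th=np.linspace(0,2*np.pi,500)
for r in (.0482,.0518):
  for p in proj('wrist',np.c_[.441+r*np.cos(th),-.1037+r*np.sin(th),np.full(500,.012)],E):
    if 0<=p[0]<639 and 0<=p[1]<236: im[int(round(p[1])),int(round(p[0]))]=(0,0,255)
cv2.imwrite('pics/a5v.png',cv2.resize(im[100:260,200:440],None,fx=3,fy=3,interpolation=cv2.INTER_NEAREST))
"
```

```text
time_s: 22.1
tcp_pos: [0.4412, -0.1046, 0.136]
eef_rot: [179.9, -0.0, 89.9]
contact_force: [0.4, 0.7, -4.2]
gripper_width: 0.0342
time_s: 22.72
tcp_pos: [0.4417, -0.1027, 0.0765]
eef_rot: [179.9, -0.0, 90.0]
contact_force: [-0.7, -0.2, -3.2]
gripper_width: 0.0336
22.725 [ 0.44168614 -0.10271008  0.07651182]
(array([ 441.18, -102.78,   76.02,   90.02,   -3.39]), array([0.08, 0.02, 0.08, 0.  , 0.75]))
```

View pics/a5v.png

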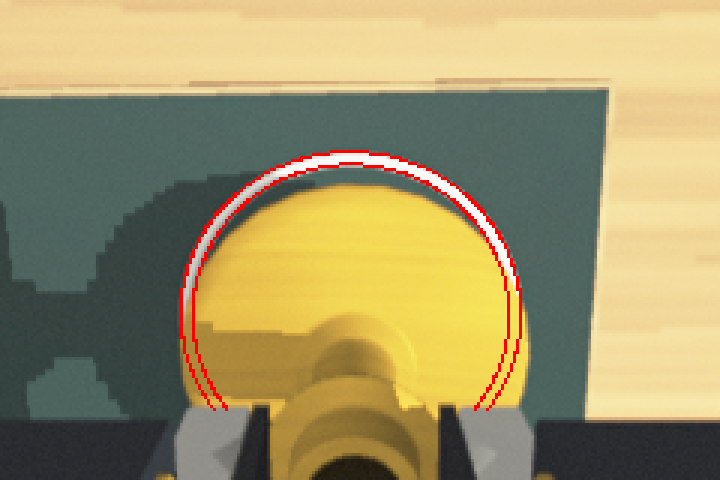

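The predicted ring coincides with the visible chalk arc (top at (350,158) in the crop). Lowering.

```bash
python3 -m crank '[{"dx":-0.5,"dy":-0.4,"dz":11,"wx":0,"wy":0,"wz":0,"hand":0},{"dx":0,"dy":0,"dz":7,"wx":0,"wy":0,"wz":0,"hand":0},{"dx":0,"dy":0,"dz":3,"wx":0,"wy":0,"wz":0,"hand":0},{"dx":0,"dy":0,"dz":1,"wx":0,"wy":0,"wz":0,"hand":0},{"dx":0,"dy":0,"dz":0,"wx":0,"wy":0,"wz":0,"hand":0},{"dx":0,"dy":0,"dz":0.5,"wx":0,"wy":0,"wz":0,"hand":0},{"dx":0,"dy":0,"dz":0,"wx":0,"wy":0,"wz":0,"hand":0}]'
python3 -c "
from h import *
print(avg(2))"
```

```text
time_s: 23.85
tcp_pos: [0.4408, -0.1034, 0.0532]
eef_rot: [179.9, -0.0, 90.0]
contact_force: [0.0, 1.5, -0.2]
gripper_width: 0.0337
(array([ 4.4082e+02, -1.0337e+02,  5.3160e+01,  9.0010e+01, -1.5000e-01]), array([0.01, 0.01, 0.  , 0.  , 0.01]))
```

Contact was felt: the weight has gone off the wrist. Releasing.

```bash
python3 -m crank '[{"dx":0,"dy":0,"dz":0,"wx":0,"wy":0,"wz":0,"hand":50},{"dx":0,"dy":0,"dz":0,"wx":0,"wy":0,"wz":0,"hand":100},{"dx":0,"dy":0,"dz":0,"wx":0,"wy":0,"wz":0,"hand":100},{"dx":0,"dy":0,"dz":0,"wx":0,"wy":0,"wz":0,"hand":100},{"dx":0,"dy":0,"dz":-20,"wx":0,"wy":0,"wz":0,"hand":100},{"dx":0,"dy":0,"dz":-45,"wx":0,"wy":0,"wz":0,"hand":100},{"dx":0,"dy":0,"dz":-60,"wx":0,"wy":0,"wz":0,"hand":100},{"dx":0,"dy":0,"dz":-60,"wx":0,"wy":0,"wz":0,"hand":100},{"dx":0,"dy":0,"dz":0,"wx":0,"wy":0,"wz":0,"hand":100},{"dx":0,"dy":0,"dz":0,"wx":0,"wy":0,"wz":0,"hand":100}]'
python3 look.py a6 .441 -.1035
```

```text
time_s: 25.2
tcp_pos: [0.44, -0.1033, 0.2377]
eef_rot: [180.0, -0.0, 90.0]
contact_force: [0.0, -0.1, -0.9]
gripper_width: 0.0876
25.2 [ 0.43999858 -0.10333098  0.23766961]
```

View pics/a6.png

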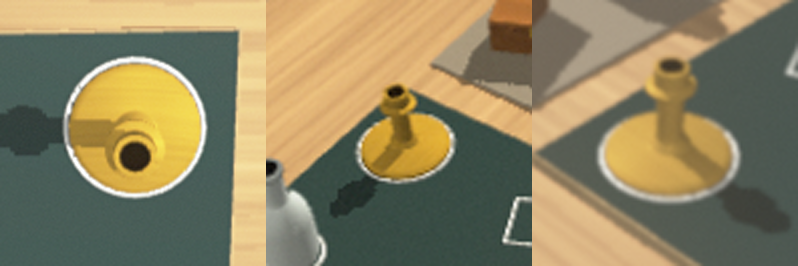

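View pics/a6_wrist.png

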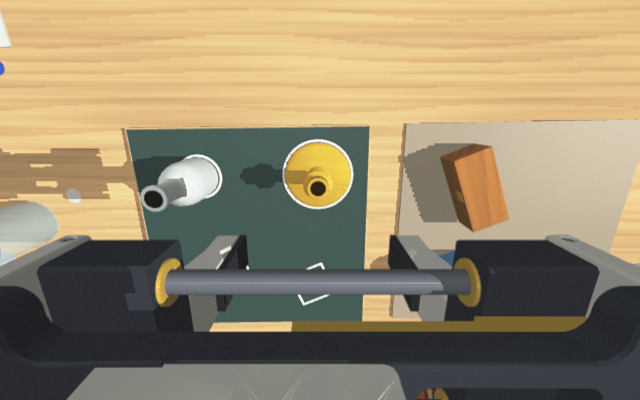

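The candlestick stands inside its ring with an even rim in all three views (wrist (318,174)). Now a close look at the jar.

```bash
python3 -m crank '[{"dx":53,"dy":17,"dz":-4,"wx":0,"wy":0,"wz":0,"hand":100},{"dx":53,"dy":17,"dz":-4,"wx":0,"wy":0,"wz":0,"hand":100},{"dx":53,"dy":17,"dz":-4,"wx":0,"wy":0,"wz":0,"hand":100},{"dx":53,"dy":17,"dz":0,"wx":0,"wy":0,"wz":0,"hand":100},{"dx":0,"dy":0,"dz":0,"wx":0,"wy":0,"wz":0,"hand":100},{"dx":0,"dy":0,"dz":0,"wx":0,"wy":0,"wz":0,"hand":100}]'
python3 look.py a7 .6 .108
cat > mj.py <<'E'
from h import *
import sys
nm,k=sys.argv[1:3];g=[float(a) for a in sys.argv[3:6]];z0=float(sys.argv[6])
v=np.load(nm+".npy");E=extr("wrist",dict(tcp_pos=v[:3],eef_rot=v[3:]))
im=cv2.imread(f"pics/{nm}_wrist.png");vis=im.copy()
optics.capture("wrist")
M=finder.masks_of(k+"_center","wrist");s=sil("wrist",k,g,z0,E)
d=max(M,key=lambda d:(d["mask"]*s).sum());V=np.ones((400,640))
best=min((fit([("wrist",d["mask"].astype(float),E,V)],k,(g[0],g[1],g[2]+a),z0) for a in (0,12,-12)),key=lambda t:t[1])
print(d["conf"],best)
for p in parts(k,best[0],z0):
    h=cv2.convexHull(proj("wrist",p,E).astype(np.float32));cv2.polylines(vis,[np.round(h).astype(int)],True,(0,0,255),1)
u,w=proj("wrist",[g[0],g[1],z0+.03],E)[0].astype(int);w=min(w,330)
cv2.imwrite(f"pics/{nm}_v.png",cv2.resize(vis[w-70:w+70,u-90:u+90],None,fx=4,fy=4,interpolation=cv2.INTER_NEAREST))
E
python3 mj.py a7 jar .598 .108 24 .004
```

```text
time_s: 26.1
tcp_pos: [0.5078, 0.1084, 0.2486]
eef_rot: [-179.9, 0.1, 90.0]
contact_force: [0.2, 0.2, -0.1]
gripper_width: 0.0876
26.1 [0.50776542 0.10843221 0.24859306]
0.62 (array([ 0.59622268,  0.10978867, 18.73719944]), np.float64(0.11396186488372617))
```

View pics/a7_v.png

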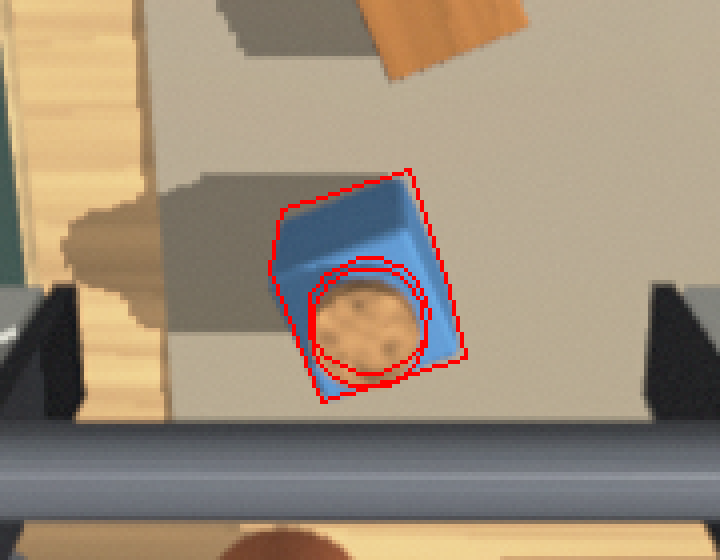

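The network mask was loose, so the red fit doesn't match the jar's edges. The jar body's corners are at (405,180), (465,355), (325,400) in the crop. I'll refit on colour.

```bash
cat > mc.py <<'E'
from h import *
import sys
nm,z0=sys.argv[1],float(sys.argv[2]);g=[float(a) for a in sys.argv[3:6]]
v=np.load(nm+".npy")
for n in ("wrist","scene","side"):
    E=extr(n,dict(tcp_pos=v[:3],eef_rot=v[3:]))
    im=cv2.imread(f"pics/{nm}_{n}.png").astype(int)
    m=((im[...,0]-im[...,2]>22)).astype(np.uint8)
    s=cv2.dilate((sil(n,"jar",g,z0,E)>.3).astype(np.uint8),np.ones((15,15)))
    m=m*s
    nn,l,st,_=cv2.connectedComponentsWithStats(m);
    if nn<2: continue
    m=(l==1+st[1:,4].argmax())
    ys,xs=np.nonzero(m);h=cv2.convexHull(np.c_[xs,ys].astype(np.int32));M=np.zeros((400,640),np.uint8);cv2.fillConvexPoly(M,h,1)
    import h as H
    full=H.parts
    H.parts=lambda k,p,z:full(k,p,z)[:1]
    best=min((fit([(n,M.astype(float),E,1)],"jar",(g[0],g[1],g[2]+a),z0) for a in (0,12,-12)),key=lambda t:t[1])
    H.parts=full
    print(n,best)
    if n=="wrist":
        vis=im.astype(np.uint8)
        for p in parts("jar",best[0],z0):
            hh=cv2.convexHull(proj(n,p,E).astype(np.float32));cv2.polylines(vis,[np.round(hh).astype(int)],True,(0,0,255),1)
        u,w=proj(n,[g[0],g[1],z0+.03],E)[0].astype(int);w=min(w,330)
        cv2.imwrite(f"pics/{nm}_v2.png",cv2.resize(vis[w-70:w+70,u-90:u+90],None,fx=4,fy=4,interpolation=cv2.INTER_NEAREST))
E
python3 mc.py a7 .004 .598 .108 20
```

```text
wrist (array([ 0.59797656,  0.10889435, 21.50726404]), np.float64(0.054532200811359025))
scene (array([ 0.59958697,  0.10966477, 26.8562501 ]), np.float64(0.07520184544405997))
side (array([ 0.59784206,  0.10780069, 36.38322395]), np.float64(0.16656375257285236))
```

View pics/a7_v2.png

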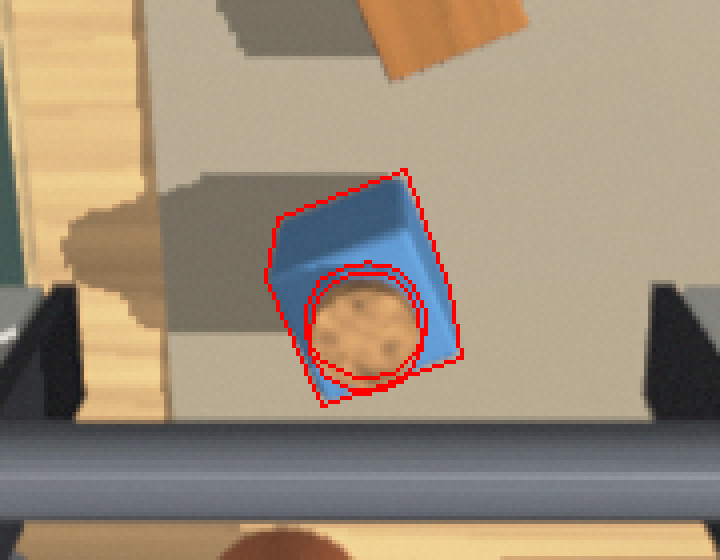

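```bash
python3 - <<'E'
from h import *
v=np.load("a7.npy");E=extr("wrist",dict(tcp_pos=v[:3],eef_rot=v[3:]))
im=cv2.imread("pics/a7_wrist.png")
u,w=proj("wrist",[.598,.108,.034],E)[0].astype(int)
def draw(p):
    vis=cv2.resize(im[w-35:w+40,u-40:u+40],None,fx=8,fy=8,interpolation=cv2.INTER_NEAREST)
    P=parts("jar",p,.004)
    q=((proj("wrist",P[0],E)-[u-40,w-35]+.5)*8).astype(np.int32)
    cv2.polylines(vis,[q[:4]],True,(0,255,255),1);cv2.polylines(vis,[q[4:]],True,(0,0,255),1)
    for r in P[1:]:
        q=((proj("wrist",r,E)-[u-40,w-35]+.5)*8).astype(np.int32);cv2.polylines(vis,[q[40:]],True,(0,255,0),1)
    return vis[:560]
cv2.imwrite("pics/a7_v3.png",draw((.5968,.1086,19)))
E
```

```text
(no output)
```

View pics/a7_v3.png

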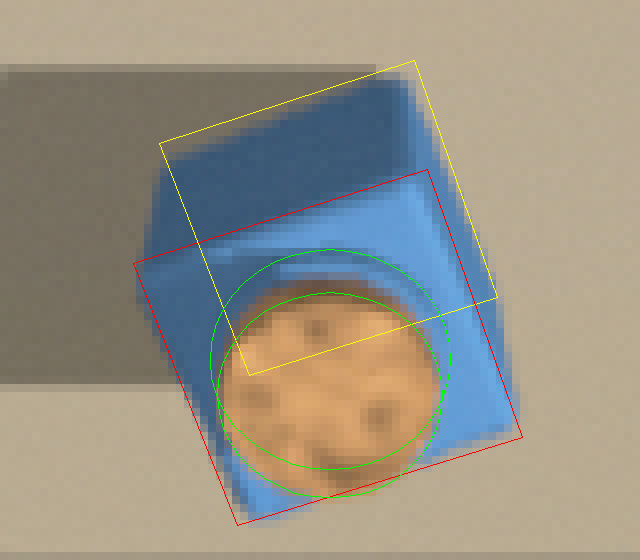

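```bash
cat > mr.py <<'E'
from h import *
from scipy.optimize import minimize
import sys
def rsq(p,z0,r,b):
    x,y,a=p;a=np.radians(a);out=[]
    for h,i in ((0,b),(b,0),(62-b,0),(62,b)):
        R=max(r-i,.1);c=27-i-R
        for q in range(4):
            for t in np.linspace(0,90,6):
                t=np.radians(t+90*q);sx=[1,-1,-1,1][q];sy=[1,1,-1,-1][q]
                u=np.array([sx*c+R*np.cos(t),sy*c+R*np.sin(t)])/1e3
                out.append([x+u[0]*np.cos(a)-u[1]*np.sin(a),y+u[0]*np.sin(a)+u[1]*np.cos(a),z0+h/1e3])
    return np.array(out)
def jfit(n,im,E,g,z0,thr=22):
    im=im.astype(int);m=((im[...,0]-im[...,2]>thr)).astype(np.uint8)
    s=cv2.dilate((sil(n,"jar",g,z0,E)>.3).astype(np.uint8),np.ones((15,15)));m=m*s
    nn,l,st,_=cv2.connectedComponentsWithStats(m);m=(l==1+st[1:,4].argmax())
    ys,xs=np.nonzero(m);M=np.zeros((400,640),np.uint8);cv2.fillConvexPoly(M,cv2.convexHull(np.c_[xs,ys].astype(np.int32)),1)
    S=4
    def cost(q):
        c=np.zeros((400*S,640*S),np.uint8)
        uv=proj(n,rsq(q[:3],z0,np.clip(q[3],.5,15),np.clip(q[4],0,4)),E)
        cv2.fillConvexPoly(c,cv2.convexHull(((uv+.5)*S*16-8).astype(np.float32)).astype(np.int32),255,cv2.LINE_8,4)
        c=cv2.resize(c,(640,400),interpolation=cv2.INTER_AREA)/255.
        return np.abs(c-M).sum()/M.sum()
    res=[]
    for a in (-10,0,10):
        q=np.r_[g[:2],g[2]+a,4,1.5]
        res.append(minimize(cost,q,method='Nelder-Mead',options=dict(initial_simplex=np.vstack([q]+[q+d for d in np.diag([.004,.004,5,3,1])]),xatol=5e-5,fatol=1e-5,maxiter=600)))
    return min(res,key=lambda r:r.fun)
if __name__=="__main__":
    nm,z0=sys.argv[1],float(sys.argv[2]);g=[float(a) for a in sys.argv[3:6]]
    v=np.load(nm+".npy")
    for n in ("wrist","scene","side"):
        for thr in (15,22,30):
            r=jfit(n,cv2.imread(f"pics/{nm}_{n}.png"),extr(n,dict(tcp_pos=v[:3],eef_rot=v[3:])),g,z0,thr)
            print(n,thr,np.round(r.x*[1000,1000,1,1,1],1),round(r.fun,4))
E
python3 mr.py a7 .004 .597 .1086 20; cp pics/w4.png pics/w4_wrist.png
```

```text
wrist 15 [598.2 108.5  23.2   4.1   2.6] 0.0236
wrist 22 [598.4 108.6  23.4   4.1   3.4] 0.0226
wrist 30 [598.3 108.6  23.    4.    2.8] 0.0227
scene 15 [599.6 109.1  22.    9.1   2.1] 0.0325
scene 22 [599.4 109.4  20.8  10.7   1.8] 0.0313
scene 30 [600.7 107.4  21.8  11.2   4.6] 0.0519
side 15 [596.5 106.5  20.5  10.9   6.3] 0.0804
side 22 [596.1 106.9  20.8  18.4   4.7] 0.0722
side 30 [596.8 109.3  31.5  20.1   4.3] 0.1467
```

```bash
python3 -m crank '[{"dx":0,"dy":45,"dz":0,"wx":0,"wy":0,"wz":0,"hand":100},{"dx":0.5,"dy":45.5,"dz":0,"wx":0,"wy":0,"wz":0,"hand":100},{"dx":0,"dy":0,"dz":20,"wx":0,"wy":0,"wz":-7.7,"hand":100},{"dx":0,"dy":0,"dz":30,"wx":0,"wy":0,"wz":-7.7,"hand":100},{"dx":0,"dy":0,"dz":30,"wx":0,"wy":0,"wz":-7.8,"hand":100},{"dx":0,"dy":0,"dz":30,"wx":0,"wy":0,"wz":0,"hand":100},{"dx":0,"dy":0,"dz":0,"wx":0,"wy":0,"wz":0,"hand":100},{"dx":0,"dy":0,"dz":0,"wx":0,"wy":0,"wz":0,"hand":100}]'
python3 look.py a8 .598 .108
python3 -c "
from h import *
print(avg(3))"
```

```text
time_s: 27.35
tcp_pos: [0.5996, 0.1088, 0.1413]
eef_rot: [179.9, 0.0, 113.2]
contact_force: [0.8, -0.2, 0.4]
gripper_width: 0.0879
27.35 [0.59959292 0.10883937 0.14125701]
(array([5.9947e+02, 1.0927e+02, 1.4124e+02, 1.1320e+02, 7.0000e-02]), array([0.13, 0.01, 0.18, 0.  , 0.44]))
```

View pics/a8_wrist.png

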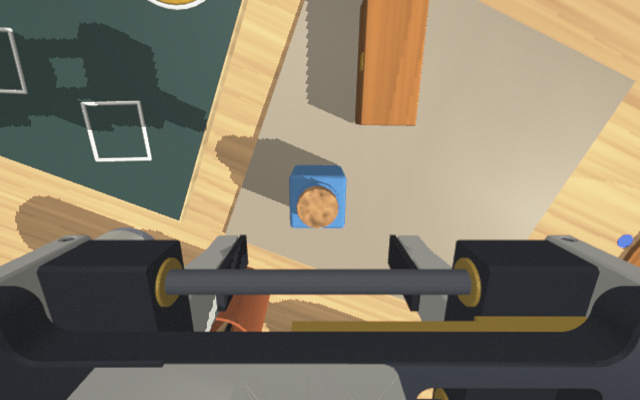

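The jar now shows square to the jaws and centred at (318,197). The square outline at (117,130) is only roughly aligned, as expected.

```bash
python3 - <<'E'
from mr import *
v=np.load("a8.npy");r=jfit("wrist",cv2.imread("pics/a8_wrist.png"),extr("wrist",dict(tcp_pos=v[:3],eef_rot=v[3:])),(.5985,.1086,23),.004)
print(r.x,r.fun)
E
```

```text
[ 0.59797901  0.10813189 23.24292045  4.59769079  3.98860336] 0.013613525754634707
```

```bash
python3 -m crank '[{"dx":-0.4,"dy":-1.7,"dz":40,"wx":0,"wy":0,"wz":0,"hand":100},{"dx":0,"dy":0,"dz":40,"wx":0,"wy":0,"wz":0,"hand":100},{"dx":0,"dy":0,"dz":24,"wx":0,"wy":0,"wz":0,"hand":100},{"dx":0,"dy":0,"dz":8,"wx":0,"wy":0,"wz":0,"hand":100},{"dx":0,"dy":0,"dz":0,"wx":0,"wy":0,"wz":0,"hand":70},{"dx":0,"dy":0,"dz":0,"wx":0,"wy":0,"wz":0,"hand":40},{"dx":0,"dy":0,"dz":0,"wx":0,"wy":0,"wz":0,"hand":0},{"dx":0,"dy":0,"dz":0,"wx":0,"wy":0,"wz":0,"hand":0},{"dx":0,"dy":0,"dz":0,"wx":0,"wy":0,"wz":0,"hand":0},{"dx":0,"dy":0,"dz":0,"wx":0,"wy":0,"wz":0,"hand":0}]' 20
python3 -c "
from h import *
print(avg(2),get_state()['gripper_width'])"
```

```text
time_s: 28.9
tcp_pos: [0.5979, 0.1081, 0.0287]
eef_rot: [179.9, 0.0, 113.2]
contact_force: [-1.3, 0.4, 5.8]
gripper_width: 0.0536
(array([597.86, 108.11,  28.65, 113.22,   5.9 ]), array([0.01, 0.  , 0.  , 0.  , 0.12])) 0.0542096783757568
```

```bash
python3 -m crank '[{"dx":0,"dy":0,"dz":-4,"wx":0,"wy":0,"wz":0,"hand":0},{"dx":0,"dy":0,"dz":-10,"wx":0,"wy":0,"wz":0,"hand":0},{"dx":0,"dy":0,"dz":-10,"wx":0,"wy":0,"wz":0,"hand":0},{"dx":0,"dy":0,"dz":0,"wx":0,"wy":0,"wz":0,"hand":0},{"dx":0,"dy":0,"dz":0,"wx":0,"wy":0,"wz":0,"hand":0}]' 25
python3 look.py a9 .598 .108
```

```text
time_s: 29.62
tcp_pos: [0.5972, 0.108, 0.0518]
eef_rot: [-180.0, -0.0, 113.2]
contact_force: [-0.6, 0.5, -4.0]
gripper_width: 0.0536
29.625 [0.59721882 0.10804076 0.051826  ]
```

View pics/a9.png

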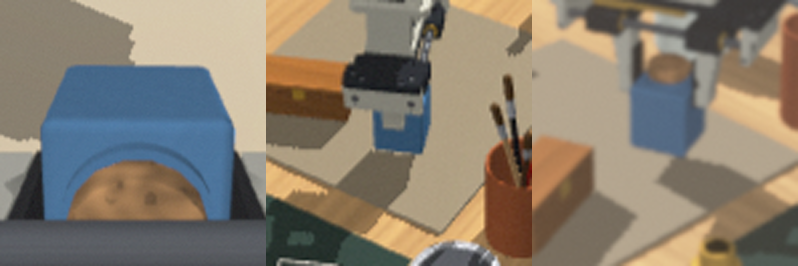

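```bash
python3 -m crank '[{"dx":0,"dy":0,"dz":-30,"wx":0,"wy":0,"wz":0,"hand":0},{"dx":0,"dy":0,"dz":-40,"wx":0,"wy":0,"wz":0,"hand":0},{"dx":-14,"dy":-4,"dz":-30,"wx":0,"wy":0,"wz":0,"hand":0},{"dx":-40,"dy":-12,"dz":0,"wx":0,"wy":0,"wz":0,"hand":0},{"dx":-50,"dy":-14,"dz":0,"wx":0,"wy":0,"wz":0,"hand":0},{"dx":-50,"dy":-14,"dz":0,"wx":0,"wy":0,"wz":0,"hand":0},{"dx":-40,"dy":-12,"dz":0,"wx":0,"wy":0,"wz":0,"hand":0},{"dx":-20,"dy":-6,"dz":20,"wx":0,"wy":0,"wz":0,"hand":0},{"dx":0,"dy":0,"dz":40,"wx":0,"wy":0,"wz":-1.3,"hand":0},{"dx":0,"dy":0,"dz":35,"wx":0,"wy":0,"wz":0,"hand":0}]' 25
python3 -m crank '[{"dx":0,"dy":0,"dz":0,"wx":0,"wy":0,"wz":0,"hand":0},{"dx":0,"dy":0,"dz":0,"wx":0,"wy":0,"wz":0,"hand":0},{"dx":0,"dy":0,"dz":0,"wx":0,"wy":0,"wz":0,"hand":0}]'
python3 look.py b1 .6245 -.113
cat > drawo.py <<'E'
from h import *
import sys
nm=sys.argv[1];x,y,a,lx,ly=map(float,sys.argv[2:7])
v=np.load(nm+".npy");E=extr("wrist",dict(tcp_pos=v[:3],eef_rot=v[3:]))
im=cv2.imread(f"pics/{nm}_wrist.png");a=np.radians(a);F=3
u,w=proj("wrist",[x,y,.012],E)[0].astype(int);w0=max(w-85,0)
vis=cv2.resize(im[w0:w0+170,u-110:u+110],None,fx=F,fy=F,interpolation=cv2.INTER_NEAREST)
for e in (-1.8,1.8):
    c=np.array([[1,1],[1,-1],[-1,-1],[-1,1]])*[(lx/2+e)/1e3,(ly/2+e)/1e3]
    c=c@np.array([[np.cos(a),np.sin(a)],[-np.sin(a),np.cos(a)]])+[x,y]
    q=(proj("wrist",np.c_[c,np.full(4,.012)],E)-[u-110,w0]+.5)*F
    cv2.polylines(vis,[np.round(q).astype(np.int32)],True,(0,0,255),1)
cv2.imwrite(f"pics/{nm}_o.png",vis)
print(avg(2))
E
python3 drawo.py b1 .6243 -.1131 24.5 58 58
```

```text
time_s: 31.02
tcp_pos: [0.6237, -0.1132, 0.0543]
eef_rot: [-179.9, -0.1, 114.5]
contact_force: [0.9, -0.1, -2.9]
gripper_width: 0.0539
time_s: 31.4
tcp_pos: [0.626, -0.1128, 0.0586]
eef_rot: [179.9, 0.1, 114.5]
contact_force: [0.1, 0.5, -2.2]
gripper_width: 0.0536
31.4 [ 0.62599357 -0.11277445  0.05857807]
(array([ 625.32, -112.94,   57.99,  114.51,   -3.18]), array([0.08, 0.04, 0.11, 0.  , 0.52]))
```

View pics/b1_o.png

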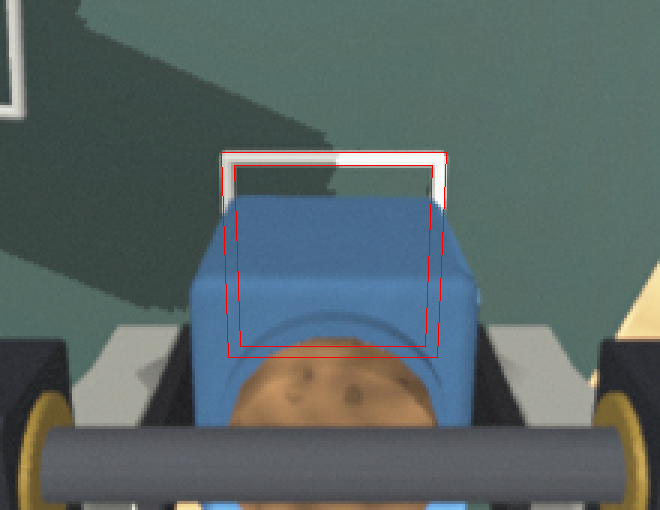

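The predicted square coincides with the chalk in place and angle (top edge at (333,158) in the crop). Lowering.

```bash
python3 -m crank '[{"dx":0.2,"dy":-0.5,"dz":10,"wx":0,"wy":0,"wz":0,"hand":0},{"dx":0,"dy":0,"dz":6,"wx":0,"wy":0,"wz":0,"hand":0},{"dx":0,"dy":0,"dz":3,"wx":0,"wy":0,"wz":0,"hand":0},{"dx":0,"dy":0,"dz":1.2,"wx":0,"wy":0,"wz":0,"hand":0},{"dx":0,"dy":0,"dz":0,"wx":0,"wy":0,"wz":0,"hand":0},{"dx":0,"dy":0,"dz":0,"wx":0,"wy":0,"wz":0,"hand":0}]'
python3 -c "
from h import *
print(avg(2))"
```

```text
time_s: 32.4
tcp_pos: [0.6245, -0.1131, 0.0367]
eef_rot: [180.0, 0.0, 114.5]
contact_force: [-0.3, -0.2, -1.4]
gripper_width: 0.0538
(array([ 624.52, -113.09,   36.72,  114.51,   -2.31]), array([0.01, 0.01, 0.01, 0.  , 0.91]))
```

```bash
python3 -m crank '[{"dx":0,"dy":0,"dz":0.5,"wx":0,"wy":0,"wz":0,"hand":0},{"dx":0,"dy":0,"dz":0,"wx":0,"wy":0,"wz":0,"hand":0}]'
python3 -m crank '[{"dx":0,"dy":0,"dz":0.4,"wx":0,"wy":0,"wz":0,"hand":0},{"dx":0,"dy":0,"dz":0,"wx":0,"wy":0,"wz":0,"hand":0}]'
```

```text
time_s: 32.75
tcp_pos: [0.6245, -0.1131, 0.0367]
eef_rot: [180.0, 0.0, 114.5]
contact_force: [-1.9, 0.5, 3.0]
gripper_width: 0.0539
time_s: 33.0
tcp_pos: [0.6245, -0.1131, 0.0366]
eef_rot: [180.0, 0.0, 114.5]
contact_force: [-1.9, 1.3, 6.7]
gripper_width: 0.0538
```

```bash
python3 -m crank '[{"dx":0,"dy":0,"dz":-0.6,"wx":0,"wy":0,"wz":0,"hand":0},{"dx":0,"dy":0,"dz":0,"wx":0,"wy":0,"wz":0,"hand":75},{"dx":0,"dy":0,"dz":0,"wx":0,"wy":0,"wz":0,"hand":100},{"dx":0,"dy":0,"dz":0,"wx":0,"wy":0,"wz":0,"hand":100},{"dx":0,"dy":0,"dz":0,"wx":0,"wy":0,"wz":0,"hand":100},{"dx":0,"dy":0,"dz":-25,"wx":0,"wy":0,"wz":0,"hand":100},{"dx":0,"dy":0,"dz":-50,"wx":0,"wy":0,"wz":0,"hand":100},{"dx":0,"dy":0,"dz":-60,"wx":0,"wy":0,"wz":0,"hand":100},{"dx":0,"dy":-30,"dz":-50,"wx":0,"wy":0,"wz":0,"hand":100},{"dx":0,"dy":-30,"dz":0,"wx":0,"wy":0,"wz":0,"hand":100}]'
python3 -m crank '[{"dx":0,"dy":0,"dz":0,"wx":0,"wy":0,"wz":0,"hand":100},{"dx":0,"dy":0,"dz":0,"wx":0,"wy":0,"wz":0,"hand":100}]'
python3 look.py b2 .6245 -.113
```

```text
time_s: 34.25
tcp_pos: [0.5715, -0.1384, 0.2262]
eef_rot: [179.6, 0.2, 114.6]
contact_force: [-0.4, 0.1, -1.2]
gripper_width: 0.088
time_s: 34.5
tcp_pos: [0.5697, -0.138, 0.2213]
eef_rot: [180.0, 0.0, 114.5]
contact_force: [0.3, -0.3, 0.1]
gripper_width: 0.0877
34.5 [ 0.56971674 -0.13798783  0.22126745]
```

View pics/b2.png

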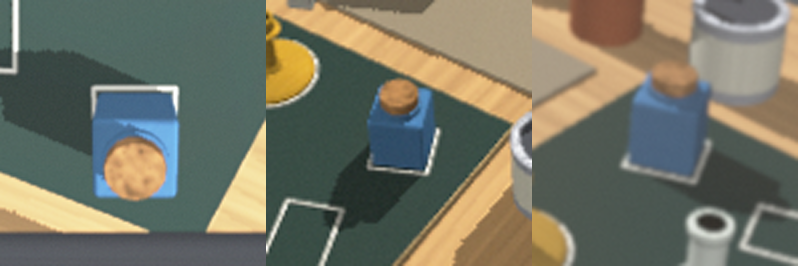

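View pics/b2_wrist.png

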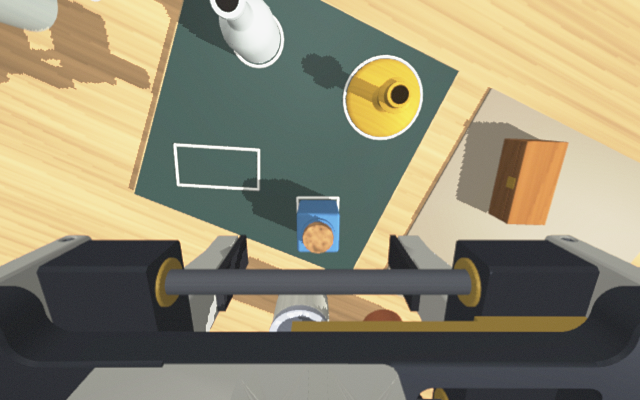

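The jar stands on its square, but the inner (top) chalk line shows more clearly in the wrist crop. I'll measure the difference.

```bash
python3 - <<'E'
from mr import *
v=np.load("b2.npy");E=extr("wrist",dict(tcp_pos=v[:3],eef_rot=v[3:]))
im=cv2.imread("pics/b2_wrist.png")
for thr in (15,22,30):
    r=jfit("wrist",im,E,(.6245,-.113,24.5),.012,thr); print(r.x[:3],r.fun)
x,y,a=r.x[:3]
F=8;u,w=proj("wrist",[x,y,.04],E)[0].astype(int)
vis=cv2.resize(im[w-40:w+30,u-35:u+35],None,fx=F,fy=F,interpolation=cv2.INTER_NEAREST)
def dr(pts,col):
    q=(proj("wrist",pts,E)-[u-35,w-40]+.5)*F;cv2.polylines(vis,[np.round(q).astype(np.int32)],True,col,1)
def sq(p,l,z):
    a=np.radians(p[2]);c=np.array([[1,1],[1,-1],[-1,-1],[-1,1]])*l/2e3
    return np.c_[c@np.array([[np.cos(a),np.sin(a)],[-np.sin(a),np.cos(a)]])+p[:2],np.full(4,z)]
dr(sq((x,y,a),54,.012),(0,255,255));dr(sq((.6243,-.1131,24.5),54.4,.012),(0,0,255));dr(sq((.6243,-.1131,24.5),61.6,.012),(0,0,255))
cv2.imwrite("pics/b2_v.png",vis)
E
```

```text
[ 0.62639465 -0.1109106  75.38456933] 0.3218857562748966
[ 0.62486631 -0.11205501 24.53165917] 0.03285145289085621
[ 0.62481535 -0.11190531 24.72933766] 0.02586054721977052
```

View pics/b2_v.png

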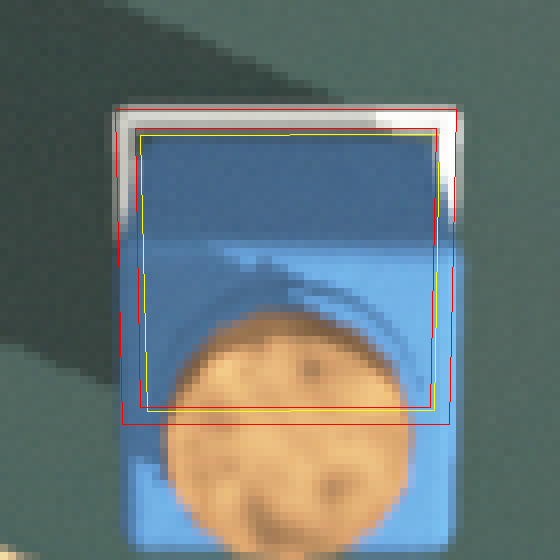

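The fit puts the jar within about 1 mm of the outline centre and parallel to it. Now the box.

```bash
python3 -m crank '[{"dx":40,"dy":0.5,"dz":0,"wx":0,"wy":0,"wz":0,"hand":100},{"dx":55,"dy":0.5,"dz":0,"wx":0,"wy":0,"wz":0,"hand":100},{"dx":55,"dy":0.5,"dz":0,"wx":0,"wy":0,"wz":0,"hand":100},{"dx":55,"dy":0.6,"dz":0,"wx":0,"wy":0,"wz":0,"hand":100},{"dx":50,"dy":0.6,"dz":15,"wx":0,"wy":0,"wz":0,"hand":100},{"dx":27,"dy":0.6,"dz":25,"wx":0,"wy":0,"wz":0,"hand":100},{"dx":0,"dy":0,"dz":20,"wx":0,"wy":0,"wz":1.8,"hand":100},{"dx":0,"dy":0,"dz":0,"wx":0,"wy":0,"wz":0,"hand":100},{"dx":0,"dy":0,"dz":0,"wx":0,"wy":0,"wz":0,"hand":100},{"dx":0,"dy":0,"dz":0,"wx":0,"wy":0,"wz":0,"hand":100}]'
python3 look.py b3 .456 .12
python3 -c "
from h import *
print(avg(2))"
python3 mj.py b3 box .456 .12 22.7 .004
```

```text
time_s: 35.9
tcp_pos: [0.4563, 0.12, 0.1621]
eef_rot: [179.9, -0.0, 112.7]
contact_force: [-0.1, -1.0, 1.8]
gripper_width: 0.0877
35.9 [0.45634027 0.11999706 0.16212848]
(array([4.5597e+02, 1.1986e+02, 1.6182e+02, 1.1268e+02, 3.7000e-01]), array([0.06, 0.02, 0.06, 0.  , 0.14]))
0.69 (array([ 0.45673694,  0.12019271, 22.50945117]), np.float64(0.019857916510873368))
```

View pics/b3_v.png

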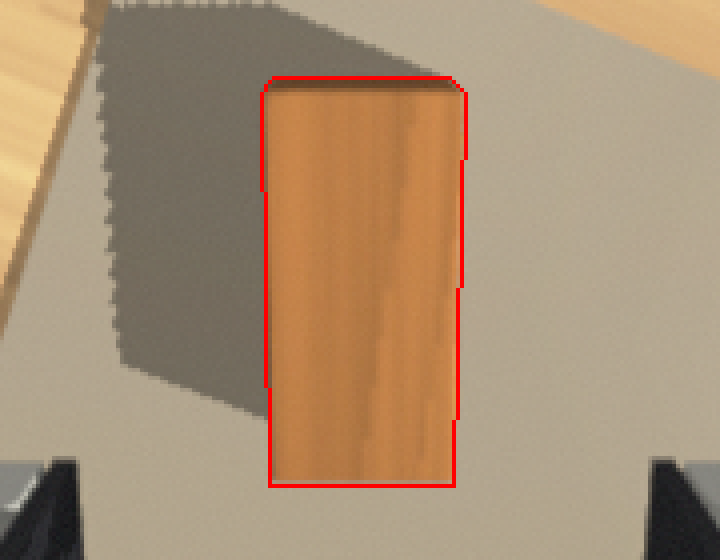

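The fit outlines the box closely (456.7, 120.2, 22.5°). Descending and closing across its width.

```bash
python3 -m crank '[{"dx":0.1,"dy":0.6,"dz":45,"wx":0,"wy":0,"wz":0,"hand":100},{"dx":0,"dy":0,"dz":45,"wx":0,"wy":0,"wz":0,"hand":100},{"dx":0,"dy":0,"dz":35,"wx":0,"wy":0,"wz":0,"hand":100},{"dx":0,"dy":0,"dz":15,"wx":0,"wy":0,"wz":0,"hand":100},{"dx":0,"dy":0,"dz":4,"wx":0,"wy":0,"wz":0,"hand":75},{"dx":0,"dy":0,"dz":0,"wx":0,"wy":0,"wz":0,"hand":65},{"dx":0,"dy":0,"dz":0,"wx":0,"wy":0,"wz":0,"hand":0},{"dx":0,"dy":0,"dz":0,"wx":0,"wy":0,"wz":0,"hand":0},{"dx":0,"dy":0,"dz":0,"wx":0,"wy":0,"wz":0,"hand":0},{"dx":0,"dy":0,"dz":0,"wx":0,"wy":0,"wz":0,"hand":0}]' 15
python3 -c "
from h import *
print(avg(3),get_state()['gripper_width'])"
```

```text
time_s: 37.5
tcp_pos: [0.4566, 0.1206, 0.0181]
eef_rot: [179.9, -0.0, 112.7]
contact_force: [-1.4, -0.8, 6.5]
gripper_width: 0.0519
(array([456.59, 120.55,  18.06, 112.72,   6.78]), array([0.01, 0.01, 0.01, 0.  , 0.28])) 0.05182171967907783
```

```bash
python3 -m crank '[{"dx":0,"dy":0,"dz":-4,"wx":0,"wy":0,"wz":0,"hand":0},{"dx":0,"dy":0,"dz":-15,"wx":0,"wy":0,"wz":0,"hand":0},{"dx":0,"dy":0,"dz":-20,"wx":0,"wy":0,"wz":0,"hand":0},{"dx":0,"dy":0,"dz":0,"wx":0,"wy":0,"wz":0,"hand":0},{"dx":0,"dy":0,"dz":0,"wx":0,"wy":0,"wz":0,"hand":0}]' 20
python3 look.py b4 .456 .12
python3 off.py box .0181 22.7
```

```text
time_s: 38.28
tcp_pos: [0.4557, 0.1201, 0.0558]
eef_rot: [-180.0, -0.0, 112.7]
contact_force: [0.1, 0.1, -2.4]
gripper_width: 0.0518
38.275 [0.45573538 0.12010767 0.0558395 ]
[0.45563211 0.11991341 0.05559471]
[-0.90296917  0.24616695  0.17166722] [ 0.45472914  0.12015958 22.87166722] 0.009040631130827518 0.56
```

View pics/b4.png

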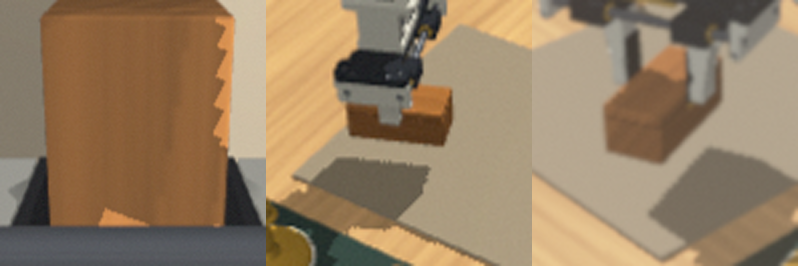

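The box hangs level in the jaws. Lifting, crossing, then turning +88°.

```bash
python3 -m crank '[{"dx":0,"dy":0,"dz":-40,"wx":0,"wy":0,"wz":0,"hand":0},{"dx":0,"dy":0,"dz":-50,"wx":0,"wy":0,"wz":0,"hand":0},{"dx":-20,"dy":0,"dz":-40,"wx":0,"wy":0,"wz":0,"hand":0},{"dx":-45,"dy":0,"dz":-5,"wx":0,"wy":0,"wz":0,"hand":0},{"dx":-55,"dy":0,"dz":0,"wx":0,"wy":0,"wz":0,"hand":0},{"dx":-55,"dy":0,"dz":0,"wx":0,"wy":0,"wz":0,"hand":0},{"dx":-55,"dy":-1,"dz":0,"wx":0,"wy":0,"wz":0,"hand":0},{"dx":-55,"dy":-1,"dz":0,"wx":0,"wy":0,"wz":0,"hand":0},{"dx":-55,"dy":-0.5,"dz":0,"wx":0,"wy":0,"wz":0,"hand":0},{"dx":-50,"dy":0,"dz":0,"wx":0,"wy":0,"wz":0,"hand":0}]' 20
python3 -m crank '[{"dx":-30,"dy":0,"dz":0,"wx":0,"wy":0,"wz":-4,"hand":0},{"dx":0,"dy":0,"dz":0,"wx":0,"wy":0,"wz":-10,"hand":0},{"dx":0,"dy":0,"dz":0,"wx":0,"wy":0,"wz":-10,"hand":0},{"dx":0,"dy":0,"dz":0,"wx":0,"wy":0,"wz":-10,"hand":0},{"dx":0,"dy":0,"dz":0,"wx":0,"wy":0,"wz":-10,"hand":0},{"dx":0,"dy":0,"dz":0,"wx":0,"wy":0,"wz":-10,"hand":0},{"dx":0,"dy":0,"dz":0,"wx":0,"wy":0,"wz":-10,"hand":0},{"dx":0,"dy":0,"dz":0,"wx":0,"wy":0,"wz":-10,"hand":0},{"dx":0,"dy":0,"dz":0,"wx":0,"wy":0,"wz":-9,"hand":0},{"dx":0,"dy":0,"dz":0,"wx":0,"wy":0,"wz":-5,"hand":0}]'
python3 -m crank '[{"dx":0,"dy":0,"dz":0,"wx":0,"wy":0,"wz":0,"hand":0},{"dx":0,"dy":0,"dz":0,"wx":0,"wy":0,"wz":0,"hand":0},{"dx":0,"dy":0,"dz":0,"wx":0,"wy":0,"wz":0,"hand":0}]'
```

```text
time_s: 39.78
tcp_pos: [0.6047, -0.2424, 0.1905]
eef_rot: [-179.9, -0.0, 112.7]
contact_force: [1.2, 1.1, -1.0]
gripper_width: 0.0518
time_s: 41.02
tcp_pos: [0.6157, -0.268, 0.1904]
eef_rot: [180.0, -0.1, -159.1]
contact_force: [-0.4, 0.2, -2.1]
gripper_width: 0.0515
time_s: 41.4
tcp_pos: [0.6159, -0.2681, 0.1911]
eef_rot: [180.0, -0.0, -159.4]
contact_force: [-0.0, 0.9, -1.5]
gripper_width: 0.0521
```

```bash
python3 -m crank '[{"dx":0.4,"dy":-1.8,"dz":45,"wx":0,"wy":0,"wz":-0.2,"hand":0},{"dx":0,"dy":0,"dz":45,"wx":0,"wy":0,"wz":0,"hand":0},{"dx":0,"dy":0,"dz":35,"wx":0,"wy":0,"wz":0,"hand":0},{"dx":0,"dy":0,"dz":17,"wx":0,"wy":0,"wz":0,"hand":0},{"dx":0,"dy":0,"dz":0,"wx":0,"wy":0,"wz":0,"hand":0},{"dx":0,"dy":0,"dz":0,"wx":0,"wy":0,"wz":0,"hand":0},{"dx":0,"dy":0,"dz":0,"wx":0,"wy":0,"wz":0,"hand":0}]'
python3 look.py b5 .6165 -.27
python3 drawo.py b5 .6158 -.2706 110.9 114 56
```

```text
time_s: 42.28
tcp_pos: [0.6173, -0.2702, 0.0511]
eef_rot: [-179.9, 0.1, -159.1]
contact_force: [0.4, 0.4, -1.6]
gripper_width: 0.0517
42.275 [ 0.61731721 -0.27018724  0.05113614]
(array([ 616.65, -270.03,   50.25, -159.09,   -1.47]), array([0.09, 0.01, 0.12, 0.  , 0.42]))
```

View pics/b5_o.png

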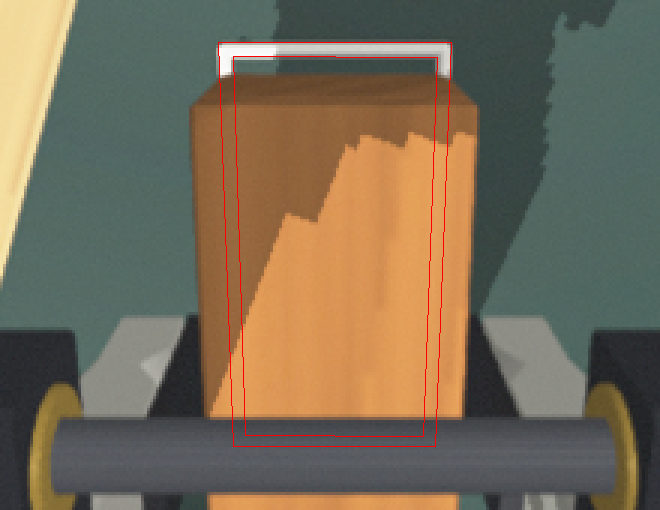

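View pics/b5.png

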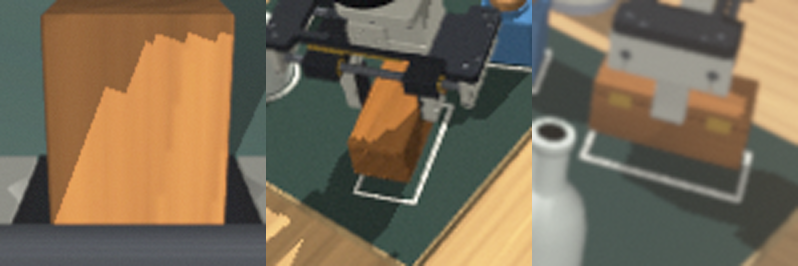

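The chalk end (at (335,48) in the crop) coincides with the predicted outline, and the box is parallel to it. Lowering.

```bash
python3 -m crank '[{"dx":0.3,"dy":0.1,"dz":12,"wx":0,"wy":0,"wz":0,"hand":0},{"dx":0,"dy":0,"dz":7,"wx":0,"wy":0,"wz":0,"hand":0},{"dx":0,"dy":0,"dz":3,"wx":0,"wy":0,"wz":0,"hand":0},{"dx":0,"dy":0,"dz":1.2,"wx":0,"wy":0,"wz":0,"hand":0},{"dx":0,"dy":0,"dz":0,"wx":0,"wy":0,"wz":0,"hand":0},{"dx":0,"dy":0,"dz":0,"wx":0,"wy":0,"wz":0,"hand":0}]'
python3 -m crank '[{"dx":0,"dy":0,"dz":0.6,"wx":0,"wy":0,"wz":0,"hand":0},{"dx":0,"dy":0,"dz":0,"wx":0,"wy":0,"wz":0,"hand":0}]'
```

```text
time_s: 43.28
tcp_pos: [0.6162, -0.27, 0.0262]
eef_rot: [-180.0, 0.0, -159.1]
contact_force: [-0.2, -0.3, -1.9]
gripper_width: 0.0519
time_s: 43.52
tcp_pos: [0.6162, -0.27, 0.0261]
eef_rot: [-180.0, 0.0, -159.1]
contact_force: [-0.4, 1.2, 4.3]
gripper_width: 0.0517
```

```bash
python3 -m crank '[{"dx":0,"dy":0,"dz":-0.4,"wx":0,"wy":0,"wz":0,"hand":0},{"dx":0,"dy":0,"dz":0,"wx":0,"wy":0,"wz":0,"hand":75},{"dx":0,"dy":0,"dz":0,"wx":0,"wy":0,"wz":0,"hand":100},{"dx":0,"dy":0,"dz":0,"wx":0,"wy":0,"wz":0,"hand":100},{"dx":0,"dy":0,"dz":0,"wx":0,"wy":0,"wz":0,"hand":100},{"dx":0,"dy":0,"dz":-25,"wx":0,"wy":0,"wz":0,"hand":100},{"dx":0,"dy":0,"dz":-50,"wx":0,"wy":0,"wz":0,"hand":100},{"dx":0,"dy":0,"dz":-60,"wx":0,"wy":0,"wz":0,"hand":100},{"dx":0,"dy":-20,"dz":-50,"wx":0,"wy":0,"wz":0,"hand":100},{"dx":0,"dy":-20,"dz":-20,"wx":0,"wy":0,"wz":0,"hand":100}]'
python3 -m crank '[{"dx":0,"dy":0,"dz":0,"wx":0,"wy":0,"wz":0,"hand":100},{"dx":0,"dy":0,"dz":0,"wx":0,"wy":0,"wz":0,"hand":100},{"dx":0,"dy":0,"dz":0,"wx":0,"wy":0,"wz":0,"hand":100}]'
python3 look.py b6 .6162 -.27
```

```text
time_s: 44.78
tcp_pos: [0.6317, -0.3081, 0.2358]
eef_rot: [-179.8, 0.3, -159.0]
contact_force: [0.0, -0.3, -0.4]
gripper_width: 0.0876
time_s: 45.15
tcp_pos: [0.6295, -0.3067, 0.2296]
eef_rot: [179.9, -0.1, -159.1]
contact_force: [-0.1, -0.2, -0.3]
gripper_width: 0.0878
45.15 [ 0.62952019 -0.30665845  0.22957342]
```

View pics/b6.png

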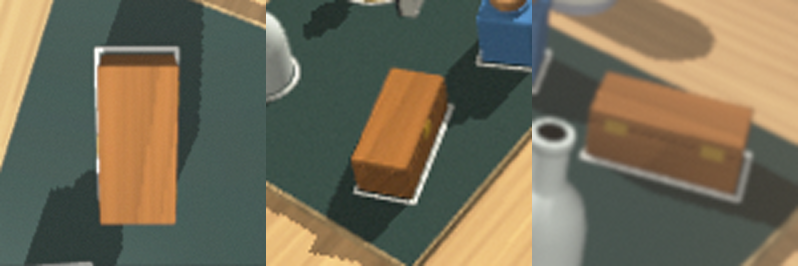

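View pics/b6_wrist.png

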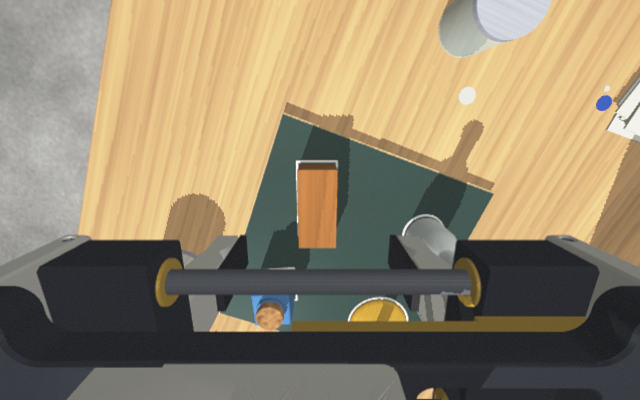

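View pics/b6_scene.png

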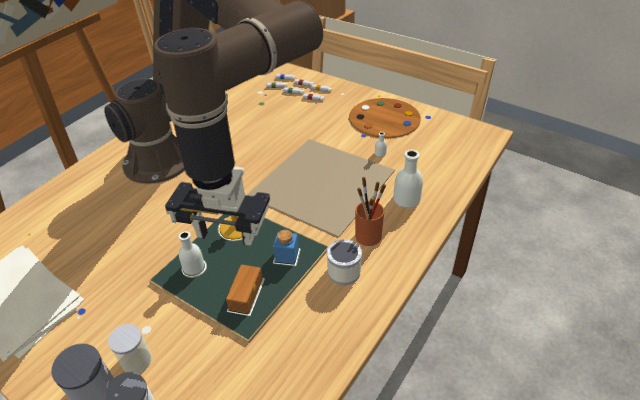

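The box stands in its outline, but in the wrist picture the chalk shows along its left side (col 296) and hardly on its right (col 338). So I'll measure the offset.

```bash
cat > bx.py <<'E'
from h import *
import sys
nm=sys.argv[1]
v=np.load(nm+".npy");E=extr("wrist",dict(tcp_pos=v[:3],eef_rot=v[3:]))
im=cv2.imread(f"pics/{nm}_wrist.png")
i=im.astype(int);m=((i[...,2]-i[...,0]>25)).astype(np.uint8)
g=(.6162,-.27,110.9)
s=cv2.dilate((sil("wrist","box",g,.012,E)>.3).astype(np.uint8),np.ones((9,9)));m=m*s
nn,l,st,_=cv2.connectedComponentsWithStats(m);m=(l==1+st[1:,4].argmax())
ys,xs=np.nonzero(m);M=np.zeros((400,640),np.uint8);cv2.fillConvexPoly(M,cv2.convexHull(np.c_[xs,ys].astype(np.int32)),1)
x,f=fit([("wrist",M.astype(float),E,1)],"box",g,.012);print(x,f)
F=6;u,w=proj("wrist",[g[0],g[1],.03],E)[0].astype(int)
vis=cv2.resize(im[w-50:w+50,u-45:u+45],None,fx=F,fy=F,interpolation=cv2.INTER_NEAREST)
def dr(p,lx,ly,z,col):
    a=np.radians(p[2]);c=np.array([[1,1],[1,-1],[-1,-1],[-1,1]])*[lx/2e3,ly/2e3]
    P=np.c_[c@np.array([[np.cos(a),np.sin(a)],[-np.sin(a),np.cos(a)]])+p[:2],np.full(4,z)]
    q=(proj("wrist",P,E)-[u-45,w-50]+.5)*F;cv2.polylines(vis,[np.round(q).astype(np.int32)],True,col,1)
dr(x,110,52,.012,(0,255,255));dr(x,110,52,.057,(0,255,0))
o=(.6158,-.2706,110.9)
dr(o,110.4,52.4,.012,(0,0,255));dr(o,117.6,59.6,.012,(0,0,255))
cv2.imwrite(f"pics/{nm}_x.png",vis)
print(v[:3])
E
python3 bx.py b6
```

```text
[  0.61413673  -0.26875115 110.82492807] 0.02623473241971445
[ 0.62952019 -0.30665845  0.22957342]
```

View pics/b6_x.png

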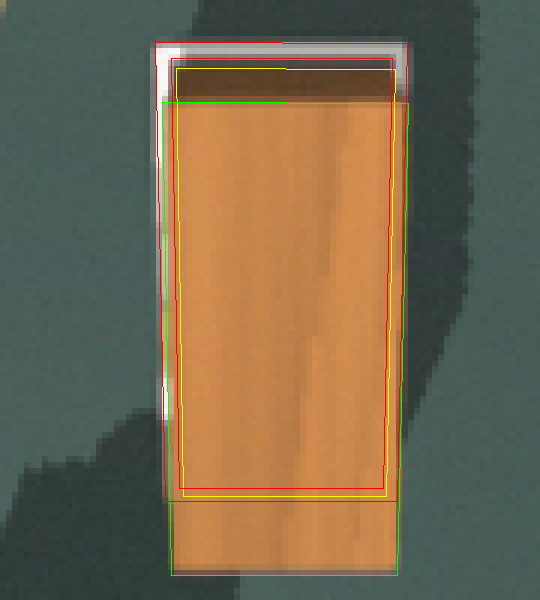

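```bash
python3 - <<'E'
from h import *
o={"scene":(.6169,-.2691,110.9),"side":(.6173,-.2700,110.95)}
row=[]
for n in o:
    im=cv2.imread(f"pics/b6_{n}.png");i=im.astype(int)
    g=(.6155,-.2695,110.9)
    m=((i[...,2]-i[...,0]>25)).astype(np.uint8)
    s=cv2.dilate((sil(n,"box",g,.012)>.3).astype(np.uint8),np.ones((9,9)));m=m*s
    if n=="side": # bottle occluder excluded by colour
        pass
    nn,l,st,_=cv2.connectedComponentsWithStats(m);m=(l==1+st[1:,4].argmax()).astype(np.uint8)
    ys,xs=np.nonzero(m);M=np.zeros((400,640),np.uint8);cv2.fillConvexPoly(M,cv2.convexHull(np.c_[xs,ys].astype(np.int32)),1)
    x,f=fit([(n,M.astype(float),None,1)],"box",g,.012)
    d=(np.array(o[n])-x)[:2]*1000;a=np.radians(110.9)
    print(n,x,f,"to move: len",d@[np.cos(a),np.sin(a)],"wid",d@[-np.sin(a),np.cos(a)])
    F=8;u,w=proj(n,[g[0],g[1],.03])[0].astype(int)
    vis=cv2.resize(im[w-32:w+32,u-32:u+32] if n=="scene" else im[w-24:w+40,u-45:u+45],None,fx=F,fy=F,interpolation=cv2.INTER_CUBIC)
    off=np.array([u-32,w-32]) if n=="scene" else np.array([u-45,w-24])
    def dr(p,lx,ly,z,col):
        a=np.radians(p[2]);c=np.array([[1,1],[1,-1],[-1,-1],[-1,1]])*[lx/2e3,ly/2e3]
        P=np.c_[c@np.array([[np.cos(a),np.sin(a)],[-np.sin(a),np.cos(a)]])+p[:2],np.full(4,z)]
        q=(proj(n,P)-off+.5)*F;cv2.polylines(vis,[np.round(q).astype(np.int32)],True,col,1)
    dr(x,110,52,.012,(0,255,255));dr(x,110,52,.057,(0,255,0));dr(o[n],110.4,52.4,.012,(0,0,255));dr(o[n],117.6,59.6,.012,(0,0,255))
    cv2.imwrite(f"pics/b6_x{n}.png",vis)
E
```

```text
scene [  0.61561428  -0.26850662 111.03931579] 0.03280757097791798 to move: len -1.0130034353261888 wid -0.9894440485568414
side [  0.623419    -0.26828539 102.30212423] 0.15899623265938903 to move: len 0.5810847502281943 wid 6.328067078110854
```

View pics/b6_xscene.png

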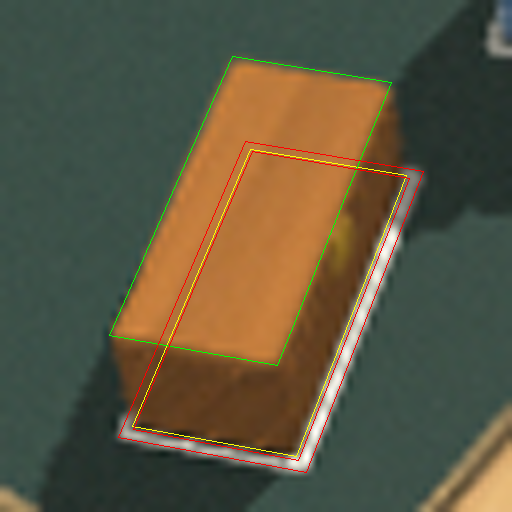

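View pics/b6_xside.png

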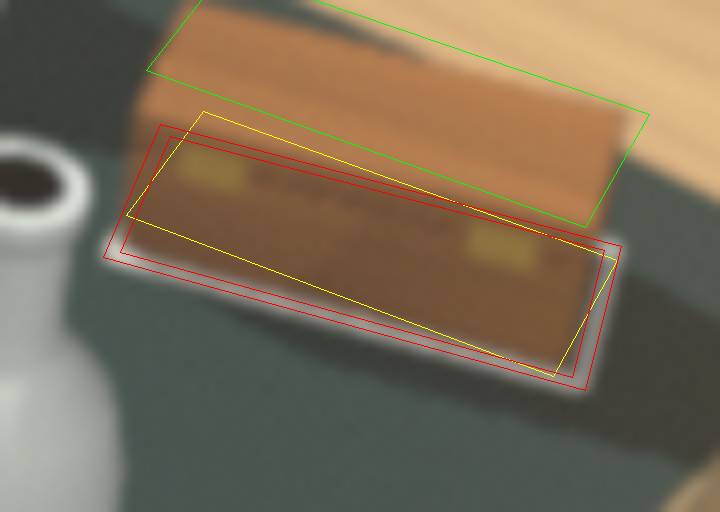

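The scene camera puts the box about 1 mm short in each direction, and the wrist camera 0.9 and 2.3 mm. The side colour fit failed (it caught the table), but that picture shows the box's edges on the inner edge of the chalk. That's less than the chalk's width, so I'll leave it alone. A last numeric check on the two round pieces and the bystanders follows.

```bash
python3 - <<'E'
from h import *
v=np.load("a6.npy");E=extr("wrist",dict(tcp_pos=v[:3],eef_rot=v[3:]))
im=cv2.imread("pics/a6_wrist.png");i=im.astype(int)
m=((i[...,2]-i[...,0]>60)).astype(np.uint8)
g=(.4412,-.1035);s=cv2.dilate((sil("wrist","candlestick",g,.012,E)>.3).astype(np.uint8),np.ones((9,9)));m=m*s
nn,l,st,_=cv2.connectedComponentsWithStats(m);m=(l==1+st[1:,4].argmax()).astype(np.uint8)
m=cv2.morphologyEx(m,cv2.MORPH_CLOSE,np.ones((9,9)));c,_=cv2.findContours(m,0,1);cv2.drawContours(m,c,-1,1,-1)
print("candlestick",fit([("wrist",m.astype(float),E,1)],"candlestick",g,.012))
o=None
v=np.load("a1.npy");E=extr("wrist",dict(tcp_pos=v[:3],eef_rot=v[3:]))
for n in ("scene","side"): optics.capture(n)
for k,g in (("bottle",(.4436,-.277)),("candlestick",(.4412,-.1035))):
  for n in ("scene","side"):
    M=finder.masks_of(k+"_center",n);s=sil(n,k,g,.012)
    d=max(M,key=lambda d:(d["mask"]*s).sum())
    if (d["mask"]*s).sum()>.3*s.sum(): print(k,n,fit([(n,d["mask"].astype(float),None,1)],k,g,.012))
for k,z in (("brush_pot_center",.05),("paint_tin_center",.039)):
    for n in ("scene","side"):
        for d in finder.place_of(k,n)[:1]: print(k,n,round(d["conf"],2),onz(n,d["centre"],z)[0])
s=get_state();print(s["time_s"],s["contact_force"],s["tcp_pos"])
E
```

```text
candlestick (array([ 0.44325085, -0.10188326]), np.float64(0.02680866473140876))
bottle scene (array([ 0.44409587, -0.27677309]), np.float64(0.08131503624642217))
bottle side (array([ 0.44377993, -0.27860921]), np.float64(0.038972057487845276))
candlestick scene (array([ 0.44008265, -0.10465254]), np.float64(1.735164264381249))
candlestick side (array([ 0.44155868, -0.10430468]), np.float64(0.045990896358543414))
brush_pot_center scene 0.75 [ 0.63015891 -0.10672448  0.05      ]
brush_pot_center side 0.76 [0.76515357 0.07314623 0.05      ]
paint_tin_center scene 0.67 [ 0.77890357 -0.07462118  0.039     ]
paint_tin_center side 0.72 [ 0.77822413 -0.07591954  0.039     ]
45.8 [0.71716967 0.06491858 0.39368124] [ 0.63018978 -0.307357    0.2309741 ]
```

View pics/b6_side.png

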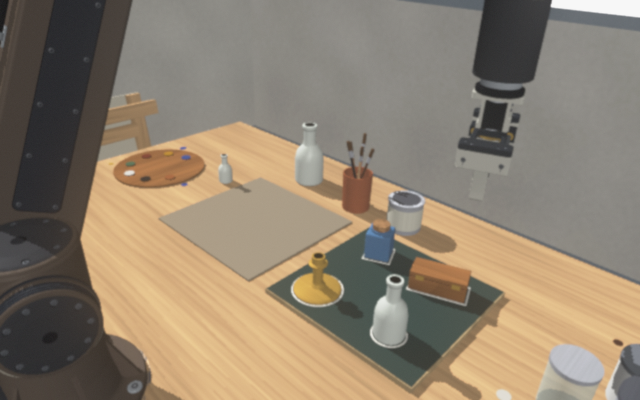

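The final side view shows all four upright in their outlines: bottle (390,315), candlestick (318,282), jar (379,245), box (440,280). The pot and tin are where they were and the hand is clear. Handing in.

```bash
python3 -c "
from plant import order,get_state
print(order.close_job(),get_state()['time_s'])"
```

```text
the job is handed in; nothing more can be done
the job is handed in; nothing more can be done
```

All four objects are back on the board, upright on their own chalk outlines. I placed them in the order bottle, candlestick, jar, box and handed in at about 46 s. Each was lowered until it touched the board and then released, and the arm is clear of everything.

- **Bottle:** within about 2 mm of its circle in the scene and side fits.
- **Candlestick:** side fit about 1 mm off. A rough wrist colour fit said 2–3 mm, but the pictures show an even chalk rim. The scene check of it at the end was unusable because the arm hid it.
- **Square jar:** within about 1.3 mm of its outline, and the angle agrees to 0.2°.
- **Wooden box:** parallel to its outline, but 1–2 mm off along its length and 1 mm across, by scene and wrist fits. The side colour fit failed. I left it, as this is less than the chalk line's width.
- **Paint tin:** found where it was, to within the measurement scatter.
- **Brush pot:** the side camera has it unmoved. The network's scene reading for it landed on the jar instead, but the pictures show the pot in place.

The fingers first closed on the candlestick's drip pan, above the stem, so I re-gripped it by the pan with the pads.

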